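# Set up the tyre truer for a gang cut

## Robot

A 6-joint arm with a two-finger parallel gripper is mounted at the origin on the work surface. World frame = base frame: x ahead of the robot, y to its left, z up, the work surface at z = 0. Lengths are in m, angles in rad, forces in N, time in s.
With the tool pointing down it reaches from about 0.325 to 1 m from the base axis. Payload 5.1 kg.
Tool frame: the origin (TCP) lies at the very end of the fingers, on their centre line; the grasp point (between the pads) lies 19 mm behind it; z points along the fingers, y is the line along which they close (so a half turn about z gives the same grasp; the last joint's range is limited). The gripper opens to 85 mm and grips with 20 to 120 N. Pads are 22 mm wide; open, the fingers measure 114 mm over their backs; the gripper's body (76 mm by 85 mm) begins 54 mm behind the grasp point. The pads swing forward as they close: fully open they stand 13 mm farther back than shut.
Start: joints at [-1.191, 0.124, 1.65, -0, 1.367, -0.083], TCP at [0.29, -0.582, 0.231] pointing down, gripper open.
Joint ranges: [-2.61, 2.61], [-1.02, 2.33], [0.03, 2.71], [-1.35, 4.49], [0.32, 2.68], [-2.91, 2.91]. Speed limits (rad/s): [2.57, 2.57, 3.14, 3.14, 3.14, 3.14].

## Interface

Orientations are given as a unit quaternion [w, x, y, z].
In Python, from workcell import get_state, get_image, close_job gives the robot as it stands.
- The arm moves only by the shell command python3 -m jog 'ROWS'. ROWS is JSON, a list that holds one entry, the list of rows, each a list of 5 numbers: the closure, from -1 (fully open) to 1 (shut), so that 0 is half open, then the shift along the tool's x, y, z in mm, then the turn about the tool's z in degrees. In form: [[[gripper, dx, dy, dz, twist], ...]]. A call has 1 to 20 rows; each row is the pose to reach, as a shift and turn from the pose commanded when the call began, along the tool's axes at that moment; what a row does not reach only later rows make up. A row lasts 1/12 s, in which the tool goes at most 41.7 mm and 7.16 degrees, less where a joint would pass 70% of its speed; a pose out of reach is approached as far as the arm can. A call with a gripper value outside its range is refused whole. The fingers move at their own pace and stop on an object; the grip force is fixed at half the most. Time passes only in rows, so rows that repeat a pose let the fingers close. It gives the time, the measured TCP pose, the force, the opening and the grip force at its end, in the units of the state.
- get_state(): the state, without advancing time (a new reading comes with each control period).
- get_image(name): name is "side" or "top"; returns a dict with "img" (420x560x3 uint8, red, green, blue), "depth" (420x560 float32, m along the optical axis (not along the pixel's ray), 0 where there is no reading), "camera_matrix" (3x3 intrinsics, pixels), "cam_to_world" (4x4, takes a point from camera to world coordinates). Camera axes: x right, y down, z forward; pixel columns grow to the right and rows downward; lengths in m; the calibration is good to about 2 mm. A picture is of the moment at which its call begins.
- close_job(): hands the job in; it is judged then, once.
The state is a dict: "time": time; "joints": joint angles; "qvel": joint speeds; "joint_efforts": joint torques, N m; "tcp_pos": TCP position; "orientation": TCP orientation; "contact_force": force on the tool from outside, world axes, zero at the start; "moment": the same for the moment, N m; "grip_width": finger opening in m; "finger_force": force on a finger pad.
Only numpy, scipy, OpenCV 4.12 (cv2) and the standard library are available. Lean on these libraries where they do the work, as an engineer would, in place of code of your own. Each camera call takes 0.05 s, during which the arm holds its last target. There are 200 camera calls.

## Task

Set up the foam-tyre truer for a gang cut. First lift the cutter head by its black handle just until the spring pawl catches the next notch of the rack and holds it there; then slide every loose wheel from the white board onto the upright arbor, the wide rear wheels at the bottom and the narrow front wheels above them, and put the clamp collar on top. Finally, with the head still in that notch, turn the feed knob until the pointer stands in the slot of the brass index clip on the scale, and leave the bottle and the parts case where they are.

Things in the scene. Friction and masses are not known exactly. Their poses are not given: they have to be found in the camera images.
- truer: The tyre truer, fixed: black base 200 x 310 mm, top 30 mm above the bench; upright steel arbor, motor can (100 mm tall), square column (40 mm, 250 mm tall), cutter head sliding on it. Origin on the bench under its middle; x away from the robot at yaw 0, y left, z up. In this frame, mm: arbor (0, -100), column (85, 70), knob axis (0, 70). Place and yaw (up to 0.3 rad) vary.
- arbor_foot (a point): Centre of the top of the arbor's shoulder, 40 mm above the bench: the first wheel's underside rests here. Axes as the truer's. The shoulder is 48 mm wide, the arbor above it 14 mm in diameter.
- arbor_tip (a point): The tip of the arbor, 142 mm above arbor_foot. The last 15 mm taper from 14 to 6 mm in diameter. The arbor is longer than the space between most grippers' palm and fingertips: a wheel started on it may be let go there and slides down freely.
- head (a joint): Height of the cutter head over its starting notch, m. Notches at 0, 0.030, 0.060, 0.090. Going up, the sprung pawl rides over a tooth and snaps in about 1 mm above the notch; lowered again, the head rests in that notch within 1 mm. It cannot go down past a notch (no release): do not lift past 0.050. Lifting takes 9 to 15 N; unheld it drops to the notch below.
- lift_handle (a point): Grip point on the axis of the lifting handle: a level black bar 18 mm thick, sticking out 105 mm from the head along the truer's -x, with a 28 mm ball at the end, 30 mm beyond this point. Free space beside and below: pinch it from above, fingers closing along the truer's y. 127 mm above the bench at the start; rises with the head. Axes as the truer's.
- knob_grip (a point): Grip point of the feed knob, on its upright axis, 11 mm below its top: an upright bar 52 mm long (this point's x), 14 mm thick (its y), 26 mm high over a 40 mm disc. The point turns with the knob and rises with the head; 196 mm above the bench at the start. Turning takes about 0.1 N m; it stays where it is left.
- feed_knob (a joint): Angle of the feed knob, rad, growing clockwise seen from above; range 0 to 4.3, starts at 0 to 0.65. Clockwise moves the tool bar with its pointer towards the arbor (the truer's -y), 12 mm per rad.
- pointer (a point): Tip of the black pointer on the tail of the tool bar (on the far left of the head), over the scale bar. Axes as the truer's. It moves along the truer's y only, besides rising with the head.
- index (a point): Middle of the 4 mm slot between the two lugs of the brass index clip on the scale bar, clamped at a different place each time, 28 to 46 mm towards the arbor from the pointer's start. Axes as the truer's. The pointer is set when within 2 mm of this point along the truer's y.
- rear_a: A wide rear wheel: black foam tyre on a white rim, 63 mm in diameter, 34 mm wide, lying flat, with an 18 mm bore, 75 g. Origin: centre of its underside, z up. May be absent.
- rear_b: A second wide rear wheel like rear_a. May be absent.
- front_a: A narrow front wheel: black foam tyre on a white rim, 63 mm in diameter, 22 mm wide, lying flat, with an 18 mm bore, 50 g. Origin: centre of its underside, z up. May be absent. Rear and front wheels of a kind are interchangeable.
- front_b: A second narrow front wheel like front_a. May be absent.
- collar: The clamp collar: knurled aluminium ring 42 mm in diameter, 26 mm high, 18 mm bore, 90 g, standing on the bench. Origin: centre of its underside. It slides freely on the arbor. Always present.
- additive: Bystander: white bottle with black cap, 48 mm in diameter, 120 mm tall, standing beyond the wheels. Origin at its underside. Leave it.
- parts_case: Bystander: flat clear parts case, 110 x 180 x 34 mm, at the far right. Origin at its underside. Leave it.
- driver_stand: Bystander: black block with four hex drivers, 70 x 140 mm, 170 mm tall, fixed at the far left.

How it is judged:
On the way, in this order (a step that is already met when the one before it is completed fails the run):
1. the cutter head has been raised one notch and hangs on its pawl there, let go, before the tool is fed in (value of joint head between 0.026 and 0.034 m and velocity of joint head between -0.01 and 0.01 m/s and contact force between the fingers and truer below 0.2 N and value of joint feed_knob below 1.6 rad), for 0.3 s.
2. every wheel present and the collar are on the arbor in order (value of joint head between 0.026 and 0.034 m and horizontal distance between each of rear_a, rear_b, front_a, front_b, collar and arbor_foot below 0.006 m and angle between each of rear_a, rear_b, front_a, front_b, collar's own z axis and vertical below 0.1 rad and linear speed of each of rear_a, rear_b, front_a, front_b, collar below 0.02 m/s and z of rear_a in the frame of arbor_foot between -0.004 and 0.039 m and z of rear_b in the frame of arbor_foot between -0.004 and 0.039 m and z of front_a in the frame of arbor_foot between 0.03 and 0.095 m and z of front_b in the frame of arbor_foot between 0.03 and 0.095 m and z of collar in the frame of arbor_foot between 0.074 and 0.117 m and z of collar in the frame of rear_a above 0.03 m and z of collar in the frame of rear_b above 0.03 m and z of collar in the frame of front_a above 0.018 m and z of collar in the frame of front_b above 0.018 m), for 0.2 s.
3. the pointer has been wound to the index clip with the head in that notch (value of joint head between 0.026 and 0.034 m and y of pointer in the frame of index between -0.002 and 0.002 m), for 0.2 s.
At the end, for the whole second after the job is handed in: Head at rest in the next notch up (30 mm, within 4); pointer within 2 mm of the middle of the clip's slot; every wheel present lies flat on the arbor (within 6 mm of its axis), rear wheels down on the shoulder, fronts above them, collar on top; all at rest, let go (all of step 3 and horizontal distance between each of rear_a, rear_b, front_a, front_b, collar and arbor_foot below 0.006 m and angle between each of rear_a, rear_b, front_a, front_b, collar's own z axis and vertical below 0.1 rad and linear speed of each of rear_a, rear_b, front_a, front_b, collar below 0.02 m/s and z of rear_a in the frame of arbor_foot between -0.004 and 0.039 m and z of rear_b in the frame of arbor_foot between -0.004 and 0.039 m and z of front_a in the frame of arbor_foot between 0.03 and 0.095 m and z of front_b in the frame of arbor_foot between 0.03 and 0.095 m and z of collar in the frame of arbor_foot between 0.074 and 0.117 m and z of collar in the frame of rear_a above 0.03 m and z of collar in the frame of rear_b above 0.03 m and z of collar in the frame of front_a above 0.018 m and z of collar in the frame of front_b above 0.018 m and contact force between the fingers and truer below 0.2 N and velocity of joint feed_knob below 0.05 rad/s); the robot touches nothing.
It fails at once if the bottle or the parts case is pushed more than 30 mm (distance of any of additive, parts_case from where it was at the start of the episode above 0.03 m).
It fails at once if the head is lifted past the next notch into the one after (value of joint head above 0.062 m).
Of rear_a, rear_b, front_a, front_b only 3 to 4 are there at a start; the rules pass over those that are not, and their reading is None.
At some moment in a run one of rear_a, rear_b, front_a, front_b, collar may be knocked a few centimetres aside while the robot is not near it.
Once in a run the grip may slacken for a moment while it holds something.
It also fails if it takes over 208 s, if anything falls off the work surface, if the arm or the gripper's body presses on something with over 40 N, if the wrist force passes 120 N, or if a joint passes its speed limit or range.

## Working session

There is one attempt and no reset: what is moved stays moved. The work goes in short steps, Python scripts to look and compute and a shell command to move; the robot and the scene stay as the last step left them, time stands still between calls to the robot, and variables do not carry over. Pictures are saved under pics/ and viewed, at most 14 in all, crops included, and the job is handed in when it is done.

```bash
mkdir -p pics
cat > h.py <<'E'
import numpy as np, cv2
from workcell import get_state, get_image, close_job
def grab(n):
    d=get_image(n); return d
def save(d,name,crop=None,scale=1):
    im=cv2.cvtColor(d["img"],cv2.COLOR_RGB2BGR)
    if crop: x0,y0,x1,y1=crop; im=im[y0:y1,x0:x1]
    if scale!=1: im=cv2.resize(im,None,fx=scale,fy=scale,interpolation=cv2.INTER_CUBIC)
    cv2.imwrite("pics/"+name,im)
def cloud(d):
    K=d["camera_matrix"];T=d["cam_to_world"];z=d["depth"]
    v,u=np.mgrid[:z.shape[0],:z.shape[1]]
    p=np.stack([(u-K[0,2])/K[0,0]*z,(v-K[1,2])/K[1,1]*z,z],-1)
    return p@T[:3,:3].T+T[:3,3]
def ray(d,u,v,h):
    K=d["camera_matrix"];T=d["cam_to_world"]
    r=T[:3,:3]@np.array([(u-K[0,2])/K[0,0],(v-K[1,2])/K[1,1],1]);o=T[:3,3]
    return o+r*(h-o[2])/r[2]
def proj(d,p):
    K=d["camera_matrix"];T=d["cam_to_world"]
    c=T[:3,:3].T@(np.array(p)-T[:3,3]); q=K@c; return q[:2]/q[2]
E
python3 - <<'E'
from h import *
for n in("top","side"):
    d=grab(n); save(d,n+"0.png"); np.savez(n+"0.npz",**d); print(n,d["cam_to_world"].round(3).tolist(),d["camera_matrix"][0,0])
s=get_state();print({k:np.round(v,3).tolist() for k,v in s.items()})
E
```

```text
top [[-0.014, -0.994, 0.108, 0.461], [-1.0, 0.014, 0.001, 0.064], [-0.003, -0.108, -0.994, 1.452], [0.0, 0.0, 0.0, 1.0]] 516.392475336201
side [[0.998, -0.021, 0.058, 0.543], [-0.061, -0.49, 0.87, -0.825], [0.01, -0.872, -0.49, 0.641], [0.0, 0.0, 0.0, 1.0]] 391.5418711415162
{'time': 0.1, 'joints': [-1.191, 0.124, 1.652, -0.0, 1.367, -0.083], 'qvel': [-0.001, -0.003, -0.002, -0.001, 0.0, 0.002], 'joint_efforts': [-0.0, -42.493, -36.665, -0.0, 0.004, -0.0], 'tcp_pos': [0.29, -0.581, 0.23], 'orientation': [-0.001, 0.973, 0.229, -0.0], 'contact_force': [-0.462, 0.812, -0.325], 'moment': [0.024, 0.007, -0.03], 'finger_force': 0.0, 'grip_width': 0.085}
```

View pics/top0.png

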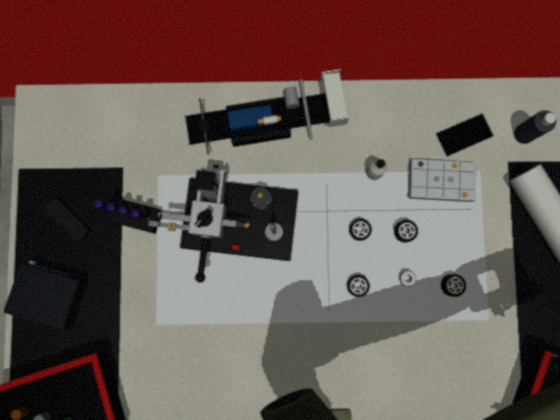

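View pics/side0.png

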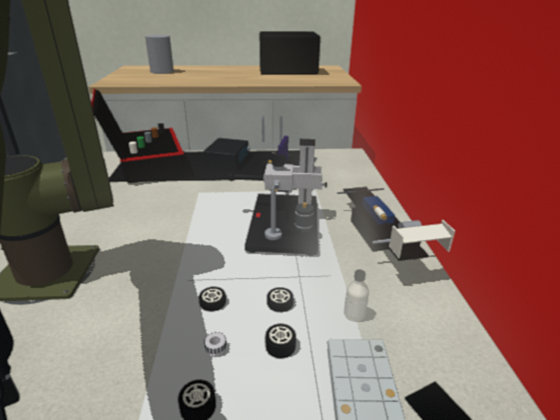

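The top view shows four wheels near (360,229), (406,230), (358,286) and (454,285), and the collar at (408,278). On the truer, the arbor is near (274,232), the knob at (205,217) and the handle ball at (200,277). Next I'll measure these.

Run:
```python
from h import *
d=dict(np.load("top0.npz")); s=dict(np.load("side0.npz"))
P=cloud(d); img=d["img"].astype(int)
for n,(u,v) in dict(w1=(360,229),w2=(406,230),w3=(358,286),w4=(454,285),col=(408,278)).items():
    r=17; q=P[v-r:v+r+1,u-r:u+r+1].reshape(-1,3)
    m=(q[:,2]>0.012)&(q[:,2]<.06); q=q[m]; 
    h=np.percentile(q[:,2],90); t=q[q[:,2]>h-.006]
    c,rad=cv2.minEnclosingCircle(t[:,:2].astype(np.float32)*1000)
    print(n,"h",h.round(4),"cent",t[:,:2].mean(0).round(4),"circ",np.round(c,1),round(rad,1),len(t))
for n,(u,v) in dict(ball=(200,277),handle=(204,255),knob=(207,217),tip=(274,218),shoulder=(274,232)).items():
    print(n,P[v-2:v+3,u-2:u+3].reshape(-1,3).mean(0).round(4), P[v,u].round(4))
# base top: corners
z=P[...,2]; m=((z>.022)&(z<.037)&(P[...,1]>.1)&(P[...,1]<.5)&(P[...,0]>.25)&(P[...,0]<.75)).astype(np.uint8)
m=cv2.morphologyEx(m,cv2.MORPH_OPEN,np.ones((3,3)))
pts=P[m>0][:,:2].astype(np.float32); (c,sz,a)=cv2.minAreaRect(pts*1000); print("base",c,sz,a,len(pts))
save(d,"top_tr.png",(90,150,310,300),3.6)
save(s,"side_tr.png",(230,120,340,260),4.2)
```

```text
w1 h 0.0262 cent [ 0.5908 -0.1375] circ [ 590.4 -138.6] 31.0 256
w2 h 0.0378 cent [ 0.5835 -0.2652] circ [ 583.8 -264.5] 31.4 298
w3 h 0.0262 cent [ 0.4347 -0.1279] circ [ 434.9 -128.9] 31.3 286
w4 h 0.0379 cent [ 0.4328 -0.3891] circ [ 433.6 -388.3] 32.1 322
col h 0.0305 cent [ 0.4533 -0.2646] circ [ 453.3 -265.3] 21.9 111
ball [0.4634 0.2846 0.1396] [0.4634 0.2848 0.1388]
handle [0.5202 0.2798 0.1071] [0.5189 0.2751 0.137 ]
knob [0.6036 0.2515 0.2418] [0.6101 0.2598 0.1886]
tip [0.6227 0.0984 0.0356] [0.6222 0.0983 0.0398]
shoulder [0.5805 0.0979 0.0741] [0.5799 0.0977 0.0815]
base (626.831787109375, 221.14801025390625) (262.7896423339844, 200.64520263671875) 82.73104095458984 3586
```

View pics/top_tr.png

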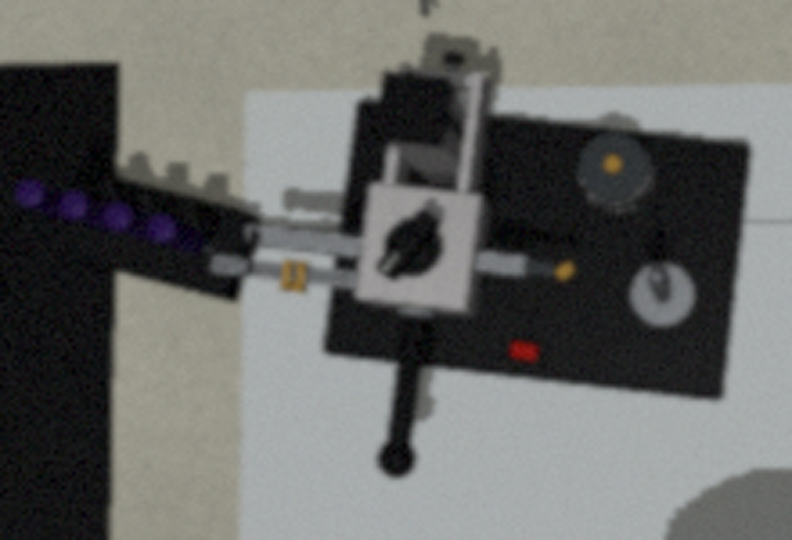

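View pics/side_tr.png

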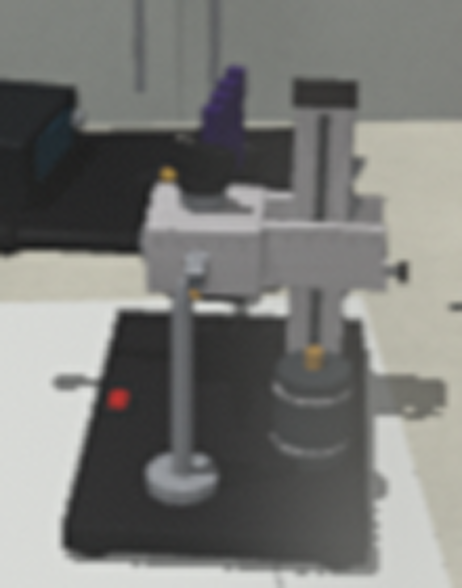

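The clip is at top-crop (294,276), the pointer bar tail is near (228,265), and the knob bar runs from (385,268) to (435,210). The shoulder disc centre is at (662,294) and the handle ball at (396,458).

Run:
```python
from h import *
d=dict(np.load("top0.npz")); s=dict(np.load("side0.npz"))
f=lambda x,y,h: ray(d,90+x/3.6,150+y/3.6,h)
TR,BR,BL=f(748,145,.03),f(722,397,.03),f(325,350,.03)
x=(TR-BR)[:2];y=(BL-BR)[:2];print(np.linalg.norm(x),np.linalg.norm(y),np.arctan2(x[1],x[0]),np.arctan2(-y[0],y[1]))
yaw=(np.arctan2(x[1],x[0])*.2+np.arctan2(-y[0],y[1])*.3); yaw*=2
c=((TR[:2]+BL[:2])/2+0*TR[:2]); print("ang",yaw,"c from TR,BL",c)
R=np.array([[np.cos(yaw),-np.sin(yaw)],[np.sin(yaw),np.cos(yaw)]])
print("arbor from c",c+R@[0,-.1]," shoulder ray",f(662,294,.04)[:2], "side",ray(s,230+182/4.2,120+474/4.2,.04)[:2])
print("side tip ray",ray(s,230+195/4.2,120+255/4.2,.18)[:2])
print("ball top",f(396,458,.127)[:2], "knob",f(412,240,.207)[:2],"head ctr", c+R@[0,.07])
# back project ball into truer
print("ball in truer",R.T@(f(396,458,.127)[:2]-c),"knob in truer",R.T@(f(412,240,.207)[:2]-c))
print("knob yaw",[f(*p,.207)[:2] for p in((385,268),(435,208))])
save(d,"clip.png",(140,200,215,240),10)
save(s,"sclip.png",(255,150,330,206),10)
```

```text
0.19572104533427928 0.30602441170563566 -0.11759745113807128 -0.13124160261320186
ang -0.12578394202314963 c from TR,BL [0.62302899 0.19460097]
arbor from c [0.61048374 0.09539101]  shoulder ray [0.58445624 0.09905043] side [0.58690389 0.09361515]
side tip ray [0.59718225 0.13794655]
ball top [0.46282098 0.28673798] knob [0.60878961 0.26312768] head ctr [0.63181067 0.26404794]
ball in truer [-0.17050113  0.07131059] knob in truer [-0.02272373  0.06619896]
knob yaw [array([0.59005608, 0.2812522 ]), array([0.63034676, 0.24765413])]
```

View pics/clip.png

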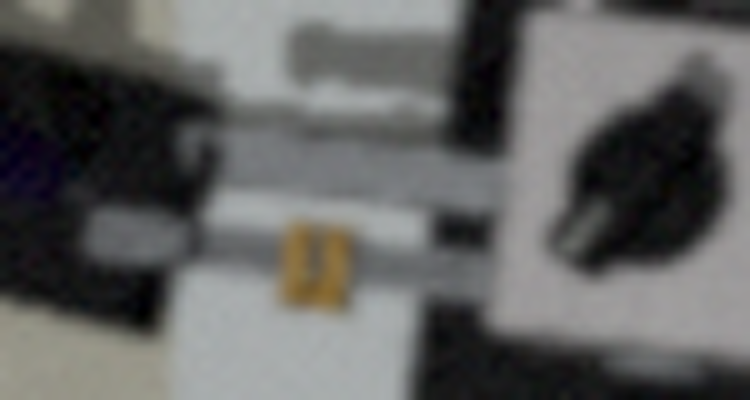

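The pointer is the black bar crossing the scale bar at clip-crop (200,235), and the slot is at (315,262), about 29 mm away. Next is a helper to convert world targets into rows.

```bash
cat >> h.py <<'E'
def to(x,y,z,yaw_deg):
    "shift in tool axes (mm) and twist (deg) from the present pose"
    from scipy.spatial.transform import Rotation as Ro
    s=get_state(); q=s["orientation"]; R=Ro.from_quat([q[1],q[2],q[3],q[0]]).as_matrix()
    dl=R.T@(np.array([x,y,z])-s["tcp_pos"])*1000; a=np.degrees(np.arctan2(R[1,0],R[0,0]))
    print("go",dl.round(1),"twist",round(((a-yaw_deg+180)%360-180),1),"| now",np.round(s["tcp_pos"],4),round(a,1),"j6",s["joints"][5].round(2),"t",s["time"])
E
python3 -c "
from h import *
to(.4925,.2828,.23,-7.5); to(.4925,.2828,.108,-7.5)"
```

```text
go [ 566.9 -682.6    1.5] twist 34.0 | now [ 0.29   -0.5811  0.2302] 26.5 j6 -0.08 t 0.1
go [ 566.9 -682.4  123.5] twist 34.0 | now [ 0.29   -0.5811  0.2302] 26.5 j6 -0.08 t 0.1
```

```bash
python3 -m jog '[[[-1,280,-340,0,17],[-1,280,-340,0,17],[-1,280,-340,0,17],[-1,280,-340,0,17],[-1,280,-340,0,17],[-1,280,-340,0,17],[-1,280,-340,0,17],[-1,280,-340,0,17],[-1,280,-340,0,17],[-1,280,-340,0,17],[-1,280,-340,0,17],[-1,560,-675,0,34],[-1,560,-675,0,34],[-1,560,-675,0,34],[-1,560,-675,0,34],[-1,560,-675,0,34],[-1,560,-675,0,34],[-1,560,-675,0,34],[-1,560,-675,0,34],[-1,560,-675,0,34]]]'; python3 -c "
from h import *
to(.4925,.2828,.108,-7.5)"
```

```text
time: 1.77
tcp_pos: [0.4714, 0.1976, 0.231]
orientation: [0.0, 0.998, -0.065, -0.0]
contact_force: [0.7, -0.1, -0.2]
grip_width: 0.0857
finger_force: 0.0
go [  9.8 -87.3 123. ] twist 0.0 | now [0.4714 0.1976 0.231 ] -7.5 j6 1.99 t 1.7667
```

```bash
python3 -m jog '[[[-1,10,-87,40,0],[-1,10,-87,40,0],[-1,10,-87,40,0],[-1,10,-87,40,0],[-1,10,-87,70,0],[-1,10,-87,95,0],[-1,10,-87,110,0],[-1,10,-87,123,0],[-1,10,-87,123,0],[-1,10,-87,123,0]]]'
python3 - <<'E'
from h import *
to(.4925,.2828,.108,-7.5)
d=grab("top");s=grab("side");save(d,"a.png",(150,180,270,300),4)
save(s,"b.png",(230,120,340,260),4)
a=cv2.imread("pics/a.png");b=cv2.imread("pics/b.png")
b=cv2.resize(b,(int(440*480/560),480));cv2.imwrite("pics/ab1.png",np.hstack([a,b[:,:320]]))
E
```

```text
time: 2.6
tcp_pos: [0.493, 0.2795, 0.1085]
orientation: [0.0, 0.998, -0.066, -0.0]
contact_force: [0.3, 1.1, 0.4]
grip_width: 0.0855
finger_force: 0.0
go [-0.9 -3.2  0.5] twist -0.0 | now [0.493  0.2795 0.1085] -7.5 j6 2.12 t 2.6
```

View pics/ab1.png

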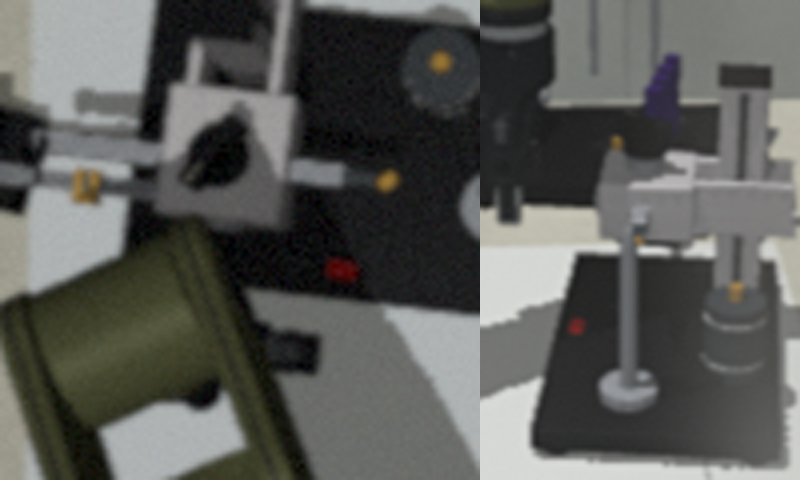

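The fingers straddle the handle, with the ball visible at (200,395), just beyond the gripper. Now I'll close and lift 35 mm.

```bash
python3 -m jog '[[[-1,-1,-3,0,0],[1,-1,-3,0,0],[1,-1,-3,0,0],[1,-1,-3,0,0],[1,-1,-3,0,0],[1,-1,-3,0,0],[1,-1,-3,0,0],[1,-1,-3,0,0],[1,-1,-3,0,0],[1,-1,-3,0,0],[1,-1,-3,0,0],[1,-1,-3,0,0]]]'
```

```text
time: 3.7
tcp_pos: [0.4924, 0.2836, 0.1084]
orientation: [-0.0, 0.998, -0.065, -0.0]
contact_force: [0.6, 0.7, 2.5]
grip_width: 0.0163
finger_force: 58.4
```

```bash
python3 -m jog '[[[1,0,0,-5,0],[1,0,0,-10,0],[1,0,0,-15,0],[1,0,0,-20,0],[1,0,0,-25,0],[1,0,0,-29,0],[1,0,0,-33,0],[1,0,0,-36,0],[1,0,0,-36,0],[1,0,0,-36,0]]]'
python3 - <<'E'
from h import *
a=dict(np.load("side0.npz"));b=grab("side")
# head shift in side image: patch template match of the head
t=cv2.cvtColor(a["img"],cv2.COLOR_RGB2GRAY)[165:192,268:322]
for im in(a,b):
    g=cv2.cvtColor(im["img"],cv2.COLOR_RGB2GRAY); r=cv2.matchTemplate(g[130:210,240:345],t,cv2.TM_CCOEFF_NORMED); print(cv2.minMaxLoc(r))
print(proj(b,[.6,.2,.17])-proj(b,[.6,.2,.20]))
E
```

```text
time: 4.53
tcp_pos: [0.4923, 0.2836, 0.1427]
orientation: [-0.0, 0.998, -0.065, -0.0]
contact_force: [3.6, 3.7, -7.1]
grip_width: 0.0159
finger_force: 62.1
(-0.36166906356811523, 1.0, (18, 38), (28, 35))
(-0.2802068293094635, 0.695242166519165, (15, 15), (28, 25))
[-0.05446779  9.64508404]
```

```bash
python3 -m jog '[[[1,0,0,-2,0],[1,0,0,-4,0],[1,0,0,-4,0],[1,0,0,0,0],[1,0,0,4,0],[1,0,0,6,0],[1,0,0,6,0]]]';python3 -m jog '[[[-1,0,0,0,0],[-1,0,0,0,0],[-1,0,0,0,0],[-1,0,0,0,0],[-1,0,0,0,0],[-1,0,0,0,0],[-1,0,0,0,0],[-1,0,0,0,0],[-1,0,0,0,0],[-1,0,0,0,0],[-1,0,0,-20,0],[-1,0,0,-50,0],[-1,0,0,-85,0],[-1,0,0,-85,0]]]'
python3 - <<'E'
from h import *
a=dict(np.load("side0.npz"));b=grab("side")
t=cv2.cvtColor(a["img"],cv2.COLOR_RGB2GRAY)[165:192,268:322]
g=cv2.cvtColor(b["img"],cv2.COLOR_RGB2GRAY); r=cv2.matchTemplate(g[130:210,240:345],t,cv2.TM_CCOEFF_NORMED); print(cv2.minMaxLoc(r))
to(.434,-.1289,.23,0)
E
```

```text
time: 5.17
tcp_pos: [0.4924, 0.2836, 0.1386]
orientation: [-0.0, 0.998, -0.065, -0.0]
contact_force: [0.9, 2.0, -0.2]
grip_width: 0.0162
finger_force: 63.0
time: 6.33
tcp_pos: [0.4958, 0.285, 0.2319]
orientation: [-0.003, 0.998, -0.065, 0.006]
contact_force: [1.4, 1.1, 1.4]
grip_width: 0.0851
finger_force: 0.0
(-0.29282069206237793, 0.5939698219299316, (15, 15), (28, 26))
go [ -6.5 417.9  -3.3] twist -7.5 | now [0.4949 0.2846 0.2289] -7.5 j6 2.13 t 6.3833
```

The head hangs on its pawl: the lift force vanished at 30 mm. Now I'll locate the arbor and wheels precisely while the arm is away from them.

```bash
cat >> h.py <<'E'
def items(d,show=True):
    P=cloud(d); z=P[...,2]
    m=((z>.016)&(z<.05)&(P[...,0]>.33)&(P[...,0]<.68)&(P[...,1]<.03)&(P[...,1]>-.5)).astype(np.uint8)
    n,l,st,_=cv2.connectedComponentsWithStats(m); out=[]
    for i in range(1,n):
        if st[i,4]<80: continue
        h=np.percentile(z[l==i],90); mm=((l==i)&(z>h-.007)).astype(np.uint8)
        c=max(cv2.findContours(mm,cv2.RETR_EXTERNAL,cv2.CHAIN_APPROX_NONE)[0],key=len)
        (u,v),r=cv2.minEnclosingCircle(c); M=cv2.moments(cv2.convexHull(c)); p=ray(d,M['m10']/M['m00'],M['m01']/M['m00'],h)
        print("item px",round(u),round(v),"h",h.round(4),"mom",p[:2].round(4),"circ",ray(d,u,v,h)[:2].round(4),"r",(r*h/h).__round__(1))
E
python3 - <<'E'
from h import *
d=grab("top");s=grab("side"); np.savez("t1.npz",**d);np.savez("s1.npz",**s)
items(d)
# shoulder disc: bright on black base
g=cv2.cvtColor(d["img"],cv2.COLOR_RGB2GRAY)[218:246,262:288]
m=(g>90).astype(np.uint8); c=max(cv2.findContours(m,0,1)[0],key=cv2.contourArea); (u,v),r=cv2.minEnclosingCircle(c); print("sh",u+262,v+218,r,ray(d,u+262,v+218,.04))
e=cv2.fitEllipse(c);print("ell",e,ray(d,e[0][0]+262,e[0][1]+218,.04))
T=cv2.cvtColor(d["img"][205:250,255:300],cv2.COLOR_RGB2BGR);S=cv2.cvtColor(s["img"][165:245,255:315],cv2.COLOR_RGB2BGR)
cv2.imwrite("pics/arb.png",np.hstack([cv2.resize(T,None,fx=8,fy=8,interpolation=2),cv2.resize(cv2.resize(S,None,fx=4.5,fy=4.5,interpolation=2),(270,360))]))
E
```

```text
item px 444 198 h 0.0377 mom [ 0.674 -0.39 ] circ [ 0.673  -0.3739] r 29.5
item px 360 229 h 0.0256 mom [ 0.5901 -0.1382] circ [ 0.5902 -0.1382] r 11.2
item px 406 230 h 0.0383 mom [ 0.5836 -0.2638] circ [ 0.5842 -0.2638] r 11.4
item px 407 278 h 0.03 mom [ 0.4536 -0.2639] circ [ 0.4535 -0.264 ] r 8.1
item px 358 285 h 0.0263 mom [ 0.4353 -0.1283] circ [ 0.4347 -0.128 ] r 11.5
item px 454 285 h 0.0378 mom [ 0.4329 -0.388 ] circ [ 0.433  -0.3875] r 11.8
sh 273.53125 231.1328125 8.733290672302246 [0.58594021 0.10001576 0.04      ]
ell ((11.706789016723633, 13.749886512756348), (14.63045883178711, 16.783348083496094), 81.55469512939453) [0.58423396 0.09955271 0.04      ]
```

View pics/arb.png

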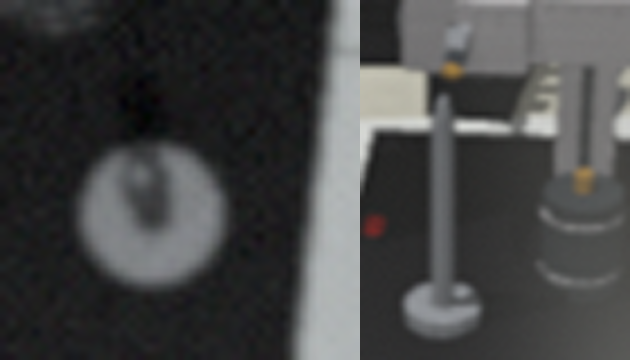

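The shoulder disc is centred at (152,214) in the left crop with the tip near (142,155). In the side crop the tip is at (445,97) and the shoulder top at (442,303).

Run:
```python
from h import *
d=dict(np.load("t1.npz"));s=dict(np.load("s1.npz"))
print("top sh",ray(d,255+151.5/8,205+214/8,.04)[:2],"tip",ray(d,255+142/8,205+156/8,.182)[:2])
print("side sh",ray(s,255+82/4.5,165+303/4.5,.04)[:2],"tip",ray(s,255+85/4.5,165+97/4.5,.182)[:2])
# bias check between cameras on wheels: rim centres
P=cloud(s);z=P[...,2]
for n,p in dict(w1=(.5901,-.1382),w3=(.435,-.128),col=(.4536,-.264),w2=(.5838,-.2638),w4=(.433,-.3877)).items():
    q=P[(np.hypot(P[...,0]-p[0],P[...,1]-p[1])<.042)&(z>.014)&(z<.05)]; h=np.percentile(q[:,2],90); q=q[q[:,2]>h-.005]
    c,r=cv2.minEnclosingCircle(q[:,:2].astype(np.float32)*1000);print(n,h,q[:,:2].mean(0),np.round(c,1),r)
to(.584,-.264,.12,82.5)
```

```text
top sh [0.5842249  0.09891956] tip [0.58990395 0.09814029]
side sh [0.58671663 0.09630511] tip [0.58838023 0.09853069]
w1 0.02396323652381427 [ 0.58941463 -0.14515901] [ 589.8 -143.3] 32.210872650146484
w3 0.023707653790060745 [ 0.43427347 -0.13489363] [ 433.9 -133.3] 32.34775924682617
col 0.02753181504139639 [ 0.45276242 -0.27000391] [ 451.7 -268.7] 22.580869674682617
w2 0.035806317668518634 [ 0.5830614  -0.27103851] [ 583.7 -268.9] 32.29681396484375
w4 0.03583454367227157 [ 0.43236974 -0.39556176] [ 432.9 -393.5] 32.16168975830078
go [161.9 531.  103.6] twist -90.0 | now [0.4926 0.2835 0.2238] -7.5 j6 2.13 t 6.4833
```

```bash
python3 -m jog '[[[-1,0,100,-10,0],[-1,0,160,-10,-20],[-1,0,160,-10,-20],[-1,0,160,-10,-20],[-1,162,531,0,-90],[-1,162,531,0,-90],[-1,162,531,0,-90],[-1,162,531,0,-90],[-1,162,531,0,-90],[-1,162,531,0,-90],[-1,162,531,0,-90],[-1,162,531,0,-90],[-1,162,531,0,-90],[-1,162,531,0,-90],[-1,162,531,0,-90],[-1,162,531,40,-90],[-1,162,531,80,-90],[-1,162,531,100,-90],[-1,162,531,100,-90],[-1,162,531,100,-90]]]'; python3 -c "
from h import *
to(.584,-.2645,.004,82.5)"
```

```text
time: 8.15
tcp_pos: [0.5821, -0.2632, 0.1201]
orientation: [-0.003, 0.752, 0.659, -0.001]
contact_force: [0.2, -0.3, 0.7]
grip_width: 0.0854
finger_force: 0.0
go [ -1.3   2.7 116.1] twist 0.0 | now [ 0.5821 -0.2632  0.1201] 82.5 j6 -0.38 t 8.15
```

```bash
python3 -m jog '[[[-1,-1,2,35,0],[-1,-1,2,65,0],[-1,-1,2,90,0],[-1,-1,2,105,0],[-1,-1,2,113,0],[-1,-1,2,116,0],[-1,-1,2,116,0],[1,-1,2,116,0],[1,-1,2,116,0],[1,-1,2,116,0],[1,-1,2,116,0],[1,-1,2,116,0],[1,-1,2,116,0],[1,-1,2,116,0],[1,-1,2,116,0]]]'; python3 -c "
from h import *
to(.588,.098,.25,82.5)"
```

```text
time: 9.4
tcp_pos: [0.5876, -0.2664, 0.0102]
orientation: [0.002, 0.752, 0.659, 0.001]
contact_force: [-0.4, 0.1, 7.5]
grip_width: 0.0608
finger_force: 65.5
go [ 361.   -46.  -240.6] twist 0.0 | now [ 0.5876 -0.2664  0.0102] 82.5 j6 -0.38 t 9.4
```

```bash
python3 -m jog '[[[1,0,0,-20,0],[1,0,0,-60,0],[1,0,0,-100,0],[1,0,0,-140,0],[1,0,0,-180,0],[1,0,0,-220,0],[1,0,0,-222,0],[1,0,0,-222,0]]]'
python3 - <<'E'
from h import *
to(.588,.098,.23,82.5); d=grab("top");s=grab("side")
p=get_state()["tcp_pos"]
for n,im,r in(("top",d,45),("side",s,60)):
    u,v=proj(im,p).astype(int); print(n,u,v); save(im,"g_"+n+".png",(max(u-r,0),v-r,u+r,v+r),400/(2*r))
P=cloud(s);q=P[(abs(P[...,0]-p[0])<.06)&(abs(P[...,1]-p[1])<.06)&(P[...,2]>.15)&(P[...,2]<.26)]
a=cv2.imread("pics/g_top.png");b=cv2.imread("pics/g_side.png");h=min(len(a),len(b));cv2.imwrite("pics/g1.png",np.hstack([a[:h],b[:h]]))
E
```

```text
time: 10.07
tcp_pos: [0.5876, -0.2664, 0.2348]
orientation: [0.004, 0.752, 0.659, 0.002]
contact_force: [0.4, 0.2, -1.3]
grip_width: 0.0605
finger_force: 67.1
go [361.4 -47.    3.2] twist 0.0 | now [ 0.5876 -0.2664  0.2348] 82.5 j6 -0.38 t 10.0667
top 424 222
side 281 254
```

View pics/g1.png

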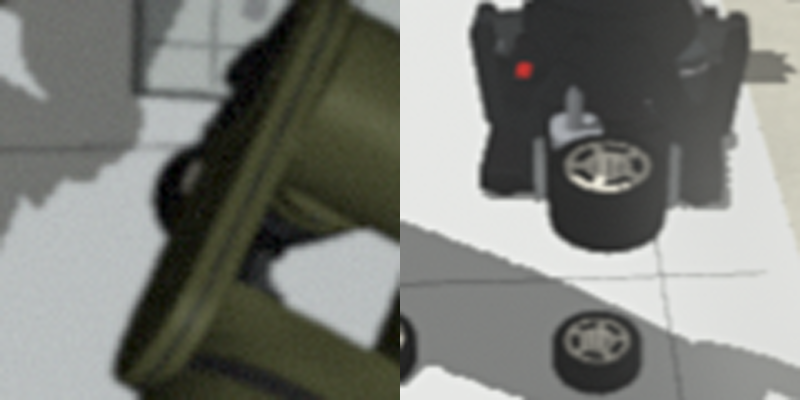

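The side view shows the wheel held level between the pads, rim centre at (607,166) in the crop. Next I'll move over the arbor.

```bash
python3 -c "
from h import *
s=dict(np.load('s1.npz'));print(ray(s,283.2,243.9,.2618), 'expected x,y .5876,-.264')
to(.588,.096,.235,82.5)"
python3 -m jog '[[[1,359,-47,-5,0],[1,359,-47,-5,0],[1,359,-47,-5,0],[1,359,-47,-5,0],[1,359,-47,-5,0],[1,359,-47,-5,0],[1,359,-47,-5,0],[1,359,-47,-5,0],[1,359,-47,-5,0],[1,359,-47,-5,0],[1,359,-47,-5,0],[1,359,-47,-5,0],[1,359,-47,0,0],[1,359,-47,0,0]]]'
python3 - <<'E'
from h import *
to(.588,.098,.18,82.5); s=grab("side"); u,v=proj(s,get_state()["tcp_pos"]).astype(int);print(u,v)
save(s,"p1.png",(225,110,335,192),7)
E
```

```text
[ 0.58595205 -0.28007001  0.2618    ] expected x,y .5876,-.264
go [358.4 -44.3  -6.3] twist 0.0 | now [ 0.5852 -0.2651  0.2285] 82.5 j6 -0.38 t 10.1667
time: 11.33
tcp_pos: [0.5852, 0.0953, 0.2274]
orientation: [-0.001, 0.752, 0.659, -0.001]
contact_force: [0.2, -0.1, -2.0]
grip_width: 0.0607
finger_force: 67.1
go [ 3.1  2.5 47.4] twist -0.1 | now [0.5852 0.0953 0.2274] 82.4 j6 0.2 t 11.3333
272 171
```

View pics/p1.png

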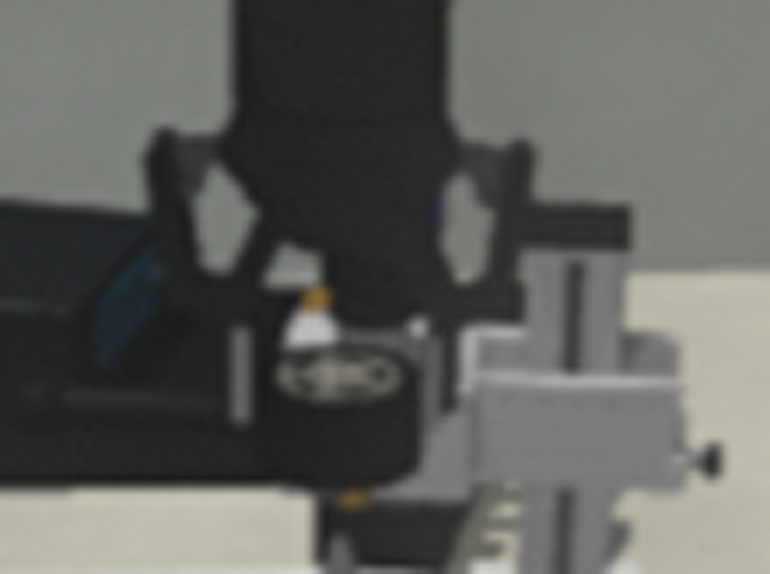

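```bash
python3 -c "
from h import *
s=dict(np.load('s1.npz'))
for z in(.2504,.2544,.2584): print(ray(s,225+338/7,110+377/7,z))
print(proj(s,[.5884,.0985,.182]))
to(.588,.098,.185,82.5)"
```

```text
[0.58627984 0.08961333 0.2504    ]
[0.58584124 0.08024933 0.2544    ]
[0.58540264 0.07088534 0.2584    ]
[273.89694641 186.56060643]
go [ 3.   2.4 42.9] twist -0.1 | now [0.5854 0.0954 0.2279] 82.4 j6 0.2 t 11.3833
```

```bash
python3 -m jog '[[[1,2,2.5,10,0],[1,2,2.5,20,0],[1,2,2.5,28,0],[1,2,2.5,34,0],[1,2,2.5,39,0],[1,2,2.5,44,0],[1,2,2.5,48,0],[1,2,2.5,48,0]]]'; python3 -m jog '[[[1,0,0,4,0],[1,0,0,8,0],[1,0,0,12,0],[1,0,0,16,0],[1,0,0,16,0]]]'
```

```text
time: 12.05
tcp_pos: [0.588, 0.0986, 0.1803]
orientation: [-0.001, 0.752, 0.659, -0.001]
contact_force: [-1.8, 0.6, -1.4]
grip_width: 0.0608
finger_force: 67.1
time: 12.47
tcp_pos: [0.5876, 0.0998, 0.1653]
orientation: [-0.002, 0.752, 0.66, 0.0]
contact_force: [-5.0, 4.2, 0.9]
grip_width: 0.0607
finger_force: 67.3
```

```bash
python3 -m jog '[[[1,1.5,-2,0,0],[1,1.5,-2,0,0],[1,1.5,-2,0,0]]]';python3 -m jog '[[[-1,0,0,0,0],[-1,0,0,0,0],[-1,0,0,0,0],[-1,0,0,0,0],[-1,0,0,0,0],[-1,0,0,0,0],[-1,0,0,0,0],[-1,0,0,0,0],[-1,0,0,-30,0],[-1,0,0,-65,0],[-1,0,0,-65,0],[-1,0,0,-65,0]]]'
python3 - <<'E'
from h import *
d=grab("top");items(d); s=grab("side");save(s,"p2.png",(240,150,330,260),5); to(.433,-.388,.12,82.5)
E
```

```text
time: 12.72
tcp_pos: [0.5872, 0.0999, 0.1656]
orientation: [0.001, 0.752, 0.66, 0.0]
contact_force: [0.7, 1.0, -0.8]
grip_width: 0.0604
finger_force: 67.1
time: 13.72
tcp_pos: [0.5886, 0.1002, 0.234]
orientation: [0.002, 0.752, 0.659, 0.003]
contact_force: [0.3, -0.2, -0.6]
grip_width: 0.0852
finger_force: 0.0
item px 444 196 h 0.0374 mom [ 0.674  -0.3869] circ [ 0.6759 -0.3714] r 30.5
item px 360 229 h 0.0261 mom [ 0.5903 -0.1384] circ [ 0.5902 -0.1386] r 11.2
item px 408 278 h 0.0295 mom [ 0.4532 -0.2646] circ [ 0.4531 -0.2649] r 7.8
item px 358 285 h 0.0259 mom [ 0.4352 -0.1288] circ [ 0.4349 -0.1285] r 11.5
item px 454 285 h 0.0383 mom [ 0.4327 -0.3883] circ [ 0.4329 -0.3881] r 11.6
go [-503.9  -88.7  110. ] twist 0.0 | now [0.5866 0.1001 0.23  ] 82.5 j6 0.21 t 13.8167
```

View pics/p2.png

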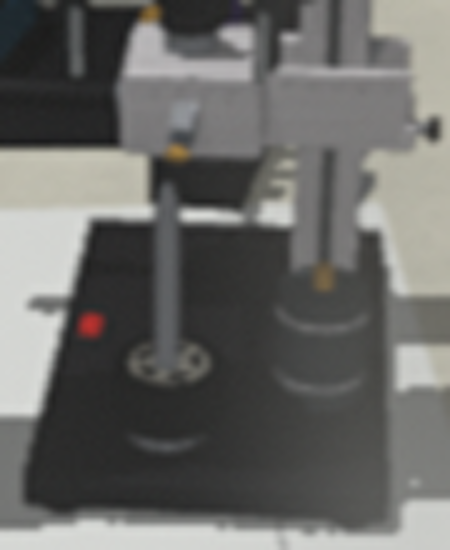

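The wheel sits flat on the shoulder, with its rim at (168,362). Next is the second rear wheel.

```bash
python3 -m jog '[[[-1,-505,-88,0,0],[-1,-505,-88,0,0],[-1,-505,-88,0,0],[-1,-505,-88,0,0],[-1,-505,-88,0,0],[-1,-505,-88,0,0],[-1,-505,-88,0,0],[-1,-505,-88,0,0],[-1,-505,-88,0,0],[-1,-505,-88,20,0],[-1,-505,-88,40,0],[-1,-505,-88,70,0],[-1,-505,-88,110,0],[-1,-505,-88,110,0],[-1,-505,-88,110,0],[-1,-505,-88,110,0]]]'; python3 -c "
from h import *
items(grab('top'))
to(.4332,-.3894,.006,82.5)"
```

```text
time: 15.15
tcp_pos: [0.4321, -0.3878, 0.1172]
orientation: [-0.003, 0.752, 0.659, 0.0]
contact_force: [0.8, -0.5, 0.3]
grip_width: 0.0852
finger_force: 0.0
item px 447 197 h 0.0382 mom [ 0.6742 -0.3863] circ [ 0.6742 -0.3794] r 27.5
item px 360 229 h 0.0261 mom [ 0.5903 -0.1383] circ [ 0.5902 -0.1382] r 11.2
item px 407 278 h 0.0298 mom [ 0.4537 -0.2641] circ [ 0.4535 -0.2641] r 8.1
item px 358 285 h 0.0263 mom [ 0.4348 -0.1287] circ [ 0.4348 -0.1283] r 11.5
item px 454 285 h 0.0378 mom [ 0.4329 -0.3881] circ [ 0.4331 -0.3877] r 11.7
go [ -1.1  -0.2 113.9] twist 0.0 | now [ 0.4336 -0.3885  0.1199] 82.5 j6 -0.69 t 15.2
```

```bash
python3 -m jog '[[[-1,-1,0,35,0],[-1,-1,0,65,0],[-1,-1,0,90,0],[-1,-1,0,105,0],[-1,-1,0,111,0],[-1,-1,0,114,0],[-1,-1,0,114,0],[-1,-1,0,114,0],[1,-1,0,114,0],[1,-1,0,114,0],[1,-1,0,114,0],[1,-1,0,114,0],[1,-1,0,114,0],[1,-1,0,114,0],[1,-1,0,114,0],[1,-1,0,114,0]]]'; python3 -m jog '[[[1,-1,0,-40,0],[1,-1,0,-80,0],[1,-1,0,-120,0],[1,-1,0,-160,0],[1,-1,0,-200,0],[1,-1,0,-224,0],[1,-1,0,-224,0],[1,-1,0,-224,0],[1,-1,0,-224,0]]]';python3 -c "
from h import *
to(.5866,.0995,.23,82.5)"
```

```text
time: 16.53
tcp_pos: [0.4348, -0.3914, 0.0084]
orientation: [0.002, 0.752, 0.659, 0.0]
contact_force: [0.7, 0.3, 6.7]
grip_width: 0.0604
finger_force: 65.7
time: 17.28
tcp_pos: [0.4329, -0.3905, 0.2288]
orientation: [-0.001, 0.752, 0.659, -0.0]
contact_force: [0.4, -0.6, -1.7]
grip_width: 0.0603
finger_force: 65.9
go [505.9  88.5  -0.6] twist 0.0 | now [ 0.4329 -0.3905  0.2288] 82.5 j6 -0.7 t 17.2833
```

```bash
python3 -m jog '[[[1,505,88,0,0],[1,505,88,0,0],[1,505,88,0,0],[1,505,88,0,0],[1,505,88,0,0],[1,505,88,0,0],[1,505,88,0,0],[1,505,88,0,0],[1,505,88,0,0],[1,505,88,0,0],[1,505,88,0,0],[1,505,88,0,0],[1,505,88,0,0],[1,505,88,0,0],[1,505,88,0,0],[1,505,88,0,0],[1,505,88,0,0]]]';python3 -c "
from h import *
to(.5866,.099,.18,82.5)"
```

```text
time: 18.7
tcp_pos: [0.586, 0.0966, 0.2294]
orientation: [-0.0, 0.752, 0.659, -0.001]
contact_force: [0.2, -0.6, -1.3]
grip_width: 0.0603
finger_force: 65.8
go [ 2.5  0.4 49.4] twist -0.1 | now [0.586  0.0966 0.2294] 82.4 j6 0.21 t 18.7
```

```bash
python3 -m jog '[[[1,2.5,0,10,0],[1,2.5,0,20,0],[1,2.5,0,30,0],[1,2.5,0,36,0],[1,2.5,0,41,0],[1,2.5,0,46,0],[1,2.5,0,50,0],[1,2.5,0,50,0]]]'; python3 -m jog '[[[1,0,0,4,0],[1,0,0,8,0],[1,0,0,12,0],[1,0,0,16,0],[1,0,0,16,0],[1,0,0,16,0]]]'
```

```text
time: 19.37
tcp_pos: [0.5864, 0.1005, 0.1792]
orientation: [-0.0, 0.752, 0.659, -0.001]
contact_force: [0.3, -0.1, -1.1]
grip_width: 0.0604
finger_force: 65.8
time: 19.87
tcp_pos: [0.5866, 0.1005, 0.1639]
orientation: [-0.0, 0.752, 0.659, -0.0]
contact_force: [-0.8, 0.1, -1.2]
grip_width: 0.0605
finger_force: 65.8
```

Low forces, so it's on. Release and look.

```bash
python3 -m jog '[[[-1,0,0,0,0],[-1,0,0,0,0],[-1,0,0,0,0],[-1,0,0,0,0],[-1,0,0,0,0],[-1,0,0,0,0],[-1,0,0,0,0],[-1,0,0,0,0],[-1,0,0,-30,0],[-1,0,0,-65,0],[-1,0,0,-65,0],[-1,0,0,-65,0]]]'
cat >> h.py <<'E'
def stack():
    s=grab("side");P=cloud(s);q=P[(np.hypot(P[...,0]-.587,P[...,1]-.1)<.045)&(P[...,2]>.03)&(P[...,2]<.2)]
    hh,e=np.histogram(q[:,2],bins=np.arange(.03,.2,.006)); print("stack",list(zip(e.round(3).tolist(),hh.tolist())))
    return s
E
python3 - <<'E'
from h import *
d=grab("top");items(d); stack(); to(.5905,-.1399,.12,82.5)
E
```

```text
time: 20.87
tcp_pos: [0.5886, 0.1007, 0.2329]
orientation: [0.002, 0.752, 0.659, 0.003]
contact_force: [0.6, -0.4, -0.5]
grip_width: 0.0854
finger_force: 0.0
item px 442 196 h 0.0373 mom [ 0.6739 -0.3854] circ [ 0.6773 -0.3674] r 32.0
item px 360 229 h 0.0261 mom [ 0.5903 -0.1385] circ [ 0.5902 -0.1386] r 11.2
item px 407 278 h 0.0292 mom [ 0.4536 -0.2637] circ [ 0.4531 -0.264 ] r 8.1
item px 358 285 h 0.0259 mom [ 0.4351 -0.1286] circ [ 0.4348 -0.1282] r 11.5
stack [(0.03, 138), (0.036, 35), (0.042, 37), (0.048, 42), (0.054, 43), (0.06, 41), (0.066, 41), (0.072, 61), (0.078, 38), (0.084, 47), (0.09, 43), (0.096, 43), (0.102, 93), (0.108, 124), (0.114, 12), (0.12, 12), (0.126, 11), (0.132, 12), (0.138, 13), (0.144, 10), (0.15, 12), (0.156, 13), (0.162, 11), (0.168, 10), (0.174, 8), (0.18, 6), (0.186, 0), (0.192, 0)]
go [-237.9   35.2  109. ] twist 0.0 | now [0.5867 0.1006 0.229 ] 82.5 j6 0.21 t 20.9667
```

```bash
python3 -m jog '[[[-1,-238,35,0,0],[-1,-238,35,0,0],[-1,-238,35,0,0],[-1,-238,35,0,0],[-1,-238,35,0,0],[-1,-238,35,30,0],[-1,-238,35,70,0],[-1,-238,35,110,0],[-1,-238,35,150,0],[-1,-238,35,180,0],[-1,-238,35,200,0],[-1,-238,35,200,0],[-1,-238,35,200,0],[-1,-238,35,200,0]]]'; python3 -c "
from h import *
to(.5903,-.1398,.004,82.5)"
```

```text
time: 22.13
tcp_pos: [0.5912, -0.1401, 0.0302]
orientation: [0.0, 0.752, 0.659, 0.0]
contact_force: [-0.4, 0.2, 1.0]
grip_width: 0.0855
finger_force: 0.0
go [ 0.2 -0.9 26.2] twist 0.0 | now [ 0.5912 -0.1401  0.0302] 82.5 j6 -0.19 t 22.1333
```

```bash
python3 -m jog '[[[-1,0,-1,15,0],[-1,0,-1,22,0],[-1,0,-1,26,0],[-1,0,-1,26,0],[-1,0,-1,26,0],[1,0,-1,26,0],[1,0,-1,26,0],[1,0,-1,26,0],[1,0,-1,26,0],[1,0,-1,26,0],[1,0,-1,26,0],[1,0,-1,26,0],[1,0,-1,26,0]]]'; python3 -m jog '[[[1,0,0,-40,0],[1,0,0,-80,0],[1,0,0,-120,0],[1,0,0,-160,0],[1,0,0,-200,0],[1,0,0,-224,0],[1,0,0,-224,0],[1,0,0,-224,0],[1,0,0,-224,0]]]';python3 -c "
from h import *
to(.5866,.1,.23,82.5)"
```

```text
time: 23.22
tcp_pos: [0.5909, -0.1402, 0.0051]
orientation: [0.001, 0.752, 0.659, 0.001]
contact_force: [0.6, -0.3, 5.3]
grip_width: 0.061
finger_force: 64.9
time: 23.97
tcp_pos: [0.5889, -0.1396, 0.2261]
orientation: [-0.001, 0.752, 0.659, -0.0]
contact_force: [0.2, 0.1, -1.4]
grip_width: 0.0606
finger_force: 65.3
go [237.3 -33.5  -3.8] twist 0.0 | now [ 0.5889 -0.1396  0.2261] 82.5 j6 -0.19 t 23.9667
```

```bash
python3 -m jog '[[[1,237,-33,-4,0],[1,237,-33,-4,0],[1,237,-33,-4,0],[1,237,-33,-4,0],[1,237,-33,-4,0],[1,237,-33,-4,0],[1,237,-33,-4,0],[1,237,-33,-4,0],[1,237,-33,-4,0],[1,237,-33,-4,0]]]';python3 -c "
from h import *
to(.5866,.1001,.18,82.5)"
```

```text
time: 24.8
tcp_pos: [0.5873, 0.0983, 0.2299]
orientation: [-0.001, 0.752, 0.659, -0.001]
contact_force: [-0.0, -0.1, -0.8]
grip_width: 0.0606
finger_force: 65.4
go [ 1.8 -0.8 49.9] twist -0.1 | now [0.5873 0.0983 0.2299] 82.4 j6 0.21 t 24.8
```

```bash
python3 -m jog '[[[1,1.5,-1,10,0],[1,1.5,-1,20,0],[1,1.5,-1,30,0],[1,1.5,-1,36,0],[1,1.5,-1,41,0],[1,1.5,-1,46,0],[1,1.5,-1,50,0],[1,1.5,-1,50,0]]]'; python3 -m jog '[[[1,0,0,4,0],[1,0,0,8,0],[1,0,0,12,0],[1,0,0,16,0],[1,0,0,16,0],[1,0,0,16,0]]]'
```

```text
time: 25.47
tcp_pos: [0.5865, 0.101, 0.1802]
orientation: [-0.0, 0.752, 0.659, -0.001]
contact_force: [0.2, -0.3, -0.5]
grip_width: 0.0604
finger_force: 65.3
time: 25.97
tcp_pos: [0.5867, 0.1011, 0.1649]
orientation: [-0.0, 0.752, 0.659, -0.0]
contact_force: [0.4, 0.0, -0.1]
grip_width: 0.0604
finger_force: 65.3
```

```bash
python3 -m jog '[[[-1,0,0,0,0],[-1,0,0,0,0],[-1,0,0,0,0],[-1,0,0,0,0],[-1,0,0,0,0],[-1,0,0,0,0],[-1,0,0,0,0],[-1,0,0,0,0],[-1,0,0,-30,0],[-1,0,0,-65,0],[-1,0,0,-65,0],[-1,0,0,-65,0]]]'
python3 - <<'E'
from h import *
d=grab("top");items(d); stack(); to(.435,-.1299,.03,82.5)
E
```

```text
time: 26.97
tcp_pos: [0.5887, 0.1012, 0.2339]
orientation: [0.002, 0.752, 0.659, 0.003]
contact_force: [-0.3, -1.1, 0.8]
grip_width: 0.085
finger_force: 0.0
item px 442 197 h 0.0373 mom [ 0.6739 -0.3863] circ [ 0.6745 -0.3672] r 32.0
item px 407 278 h 0.0297 mom [ 0.454  -0.2642] circ [ 0.4538 -0.2644] r 8.0
item px 358 285 h 0.0263 mom [ 0.4352 -0.1286] circ [ 0.4348 -0.1282] r 11.5
stack [(0.03, 141), (0.036, 36), (0.042, 33), (0.048, 47), (0.054, 39), (0.06, 41), (0.066, 42), (0.072, 61), (0.078, 41), (0.084, 42), (0.09, 41), (0.096, 47), (0.102, 40), (0.108, 39), (0.114, 44), (0.12, 45), (0.126, 190), (0.132, 21), (0.138, 10), (0.144, 14), (0.15, 10), (0.156, 11), (0.162, 13), (0.168, 11), (0.174, 10), (0.18, 4), (0.186, 0), (0.192, 0)]
go [-248.7 -120.3  200. ] twist 0.0 | now [0.5867 0.101  0.23  ] 82.5 j6 0.21 t 27.0667
```

```bash
python3 -m jog '[[[-1,-249,-120,0,0],[-1,-249,-120,0,0],[-1,-249,-120,0,0],[-1,-249,-120,0,0],[-1,-249,-120,0,0],[-1,-249,-120,0,0],[-1,-249,-120,30,0],[-1,-249,-120,70,0],[-1,-249,-120,110,0],[-1,-249,-120,150,0],[-1,-249,-120,180,0],[-1,-249,-120,200,0],[-1,-249,-120,200,0],[-1,-249,-120,200,0],[-1,-249,-120,200,0]]]'; python3 -c "
from h import *
to(.435,-.1299,.004,82.5)"
```

```text
time: 28.32
tcp_pos: [0.4361, -0.1304, 0.0311]
orientation: [0.0, 0.752, 0.659, 0.0]
contact_force: [0.9, 0.3, 0.8]
grip_width: 0.0849
finger_force: 0.0
go [ 0.3 -1.2 27.1] twist 0.0 | now [ 0.4361 -0.1304  0.0311] 82.5 j6 -0.28 t 28.3167
```

```bash
python3 -m jog '[[[-1,0,-1,15,0],[-1,0,-1,22,0],[-1,0,-1,26,0],[-1,0,-1,26,0],[-1,0,-1,26,0],[1,0,-1,26,0],[1,0,-1,26,0],[1,0,-1,26,0],[1,0,-1,26,0],[1,0,-1,26,0],[1,0,-1,26,0],[1,0,-1,26,0],[1,0,-1,26,0]]]'; python3 -m jog '[[[1,0,0,-40,0],[1,0,0,-80,0],[1,0,0,-120,0],[1,0,0,-160,0],[1,0,0,-200,0],[1,0,0,-224,0],[1,0,0,-224,0],[1,0,0,-224,0],[1,0,0,-224,0]]]';python3 -c "
from h import *
to(.5866,.1,.23,82.5)"
```

```text
time: 29.4
tcp_pos: [0.4356, -0.1305, 0.0059]
orientation: [0.001, 0.752, 0.659, 0.0]
contact_force: [-1.5, 1.1, 7.1]
grip_width: 0.0607
finger_force: 64.4
time: 30.15
tcp_pos: [0.434, -0.1298, 0.2274]
orientation: [-0.001, 0.752, 0.659, -0.0]
contact_force: [1.0, 0.1, -1.5]
grip_width: 0.0602
finger_force: 65.4
go [247.7 121.4  -2.6] twist 0.0 | now [ 0.434  -0.1298  0.2274] 82.5 j6 -0.28 t 30.15
```

```bash
python3 -m jog '[[[1,249,121,-3,0],[1,249,121,-3,0],[1,249,121,-3,0],[1,249,121,-3,0],[1,249,121,-3,0],[1,249,121,-3,0],[1,249,121,-3,0],[1,249,121,-3,0],[1,249,121,-3,0],[1,249,121,-3,0],[1,249,121,-3,0]]]';python3 -c "
from h import *
to(.5866,.1005,.18,82.5)"
```

```text
time: 31.07
tcp_pos: [0.586, 0.1001, 0.2299]
orientation: [-0.001, 0.752, 0.659, -0.001]
contact_force: [-0.2, -0.0, -0.7]
grip_width: 0.0603
finger_force: 65.4
go [ 0.5  0.7 49.9] twist -0.0 | now [0.586  0.1001 0.2299] 82.5 j6 0.21 t 31.0667
```

```bash
python3 -m jog '[[[1,0,0.5,10,0],[1,0,0.5,20,0],[1,0,0.5,30,0],[1,0,0.5,36,0],[1,0,0.5,41,0],[1,0,0.5,46,0],[1,0,0.5,50,0],[1,0,0.5,50,0]]]'; python3 -m jog '[[[1,0,0,4,0],[1,0,0,8,0],[1,0,0,12,0],[1,0,0,16,0],[1,0,0,16,0],[1,0,0,16,0]]]'
```

```text
time: 31.73
tcp_pos: [0.587, 0.101, 0.1802]
orientation: [-0.0, 0.752, 0.659, -0.001]
contact_force: [-0.4, -0.4, -0.8]
grip_width: 0.06
finger_force: 65.4
time: 32.23
tcp_pos: [0.5872, 0.101, 0.1649]
orientation: [-0.0, 0.752, 0.659, -0.0]
contact_force: [0.1, -0.0, -0.5]
grip_width: 0.0604
finger_force: 65.4
```

```bash
python3 -m jog '[[[-1,0,0,0,0],[-1,0,0,0,0],[-1,0,0,0,0],[-1,0,0,0,0],[-1,0,0,0,0],[-1,0,0,0,0],[-1,0,0,0,0],[-1,0,0,0,0],[-1,0,0,-30,0],[-1,0,0,-65,0],[-1,0,0,-65,0],[-1,0,0,-65,0]]]'
python3 - <<'E'
from h import *
d=grab("top");items(d); stack(); to(.4538,-.2652,.04,82.5)
E
```

```text
time: 33.23
tcp_pos: [0.5892, 0.1012, 0.2339]
orientation: [0.002, 0.752, 0.659, 0.003]
contact_force: [-0.4, 0.1, -0.3]
grip_width: 0.0853
finger_force: 0.0
item px 443 197 h 0.0374 mom [ 0.6739 -0.3886] circ [ 0.6745 -0.37  ] r 31.0
item px 407 278 h 0.0296 mom [ 0.4539 -0.2645] circ [ 0.4538 -0.2645] r 8.0
stack [(0.03, 150), (0.036, 30), (0.042, 39), (0.048, 44), (0.054, 44), (0.06, 37), (0.066, 44), (0.072, 60), (0.078, 39), (0.084, 42), (0.09, 45), (0.096, 44), (0.102, 40), (0.108, 42), (0.114, 45), (0.12, 46), (0.126, 44), (0.132, 43), (0.138, 49), (0.144, 47), (0.15, 179), (0.156, 13), (0.162, 14), (0.168, 8), (0.174, 11), (0.18, 4), (0.186, 0), (0.192, 0)]
go [-380.4  -84.5  190. ] twist 0.0 | now [0.5872 0.101  0.2299] 82.5 j6 0.21 t 33.3333
```

```bash
python3 -m jog '[[[-1,-380,-84,0,0],[-1,-380,-84,0,0],[-1,-380,-84,0,0],[-1,-380,-84,0,0],[-1,-380,-84,0,0],[-1,-380,-84,0,0],[-1,-380,-84,0,0],[-1,-380,-84,0,0],[-1,-380,-84,0,0],[-1,-380,-84,30,0],[-1,-380,-84,70,0],[-1,-380,-84,110,0],[-1,-380,-84,150,0],[-1,-380,-84,170,0],[-1,-380,-84,180,0],[-1,-380,-84,180,0],[-1,-380,-84,180,0],[-1,-380,-84,180,0]]]'; python3 -c "
from h import *
to(.4536,-.2656,.008,82.5)"
```

```text
time: 34.83
tcp_pos: [0.4559, -0.2657, 0.0522]
orientation: [0.002, 0.752, 0.659, 0.0]
contact_force: [0.4, -0.6, -0.1]
grip_width: 0.0855
finger_force: 0.0
go [-0.2 -2.4 44.2] twist 0.0 | now [ 0.4559 -0.2657  0.0522] 82.5 j6 -0.5 t 34.8333
```

```bash
python3 -m jog '[[[-1,0,-1.5,20,0],[-1,0,-1.5,35,0],[-1,0,-1.5,41,0],[-1,0,-1.5,44,0],[-1,0,-1.5,44,0],[1,0,-1.5,44,0],[1,0,-1.5,44,0],[1,0,-1.5,44,0],[1,0,-1.5,44,0],[1,0,-1.5,44,0],[1,0,-1.5,44,0],[1,0,-1.5,44,0],[1,0,-1.5,44,0],[1,0,-1.5,44,0],[1,0,-1.5,44,0]]]'; python3 -m jog '[[[1,0,0,-40,0],[1,0,0,-80,0],[1,0,0,-120,0],[1,0,0,-160,0],[1,0,0,-200,0],[1,0,0,-222,0],[1,0,0,-222,0],[1,0,0,-222,0],[1,0,0,-222,0]]]';python3 -c "
from h import *
to(.5866,.1,.235,82.5)"
```

```text
time: 36.08
tcp_pos: [0.4541, -0.2652, 0.0077]
orientation: [0.001, 0.752, 0.659, 0.0]
contact_force: [-0.9, 1.3, 5.7]
grip_width: 0.04
finger_force: 60.6
time: 36.83
tcp_pos: [0.4525, -0.2641, 0.2267]
orientation: [-0.001, 0.752, 0.659, -0.0]
contact_force: [0.1, -0.1, -0.3]
grip_width: 0.0402
finger_force: 61.0
go [378.5  85.5  -8. ] twist 0.0 | now [ 0.4525 -0.2641  0.2267] 82.5 j6 -0.5 t 36.8333
```

```bash
python3 -m jog '[[[1,380,85,-8,0],[1,380,85,-8,0],[1,380,85,-8,0],[1,380,85,-8,0],[1,380,85,-8,0],[1,380,85,-8,0],[1,380,85,-8,0],[1,380,85,-8,0],[1,380,85,-8,0],[1,380,85,-8,0],[1,380,85,-8,0],[1,380,85,-8,0],[1,380,85,-8,0],[1,380,85,-8,0]]]';python3 -c "
from h import *
to(.5868,.1015,.18,82.5)"
```

```text
time: 38.0
tcp_pos: [0.5863, 0.0995, 0.2354]
orientation: [-0.0, 0.752, 0.659, -0.001]
contact_force: [-0.3, -0.1, -0.5]
grip_width: 0.0398
finger_force: 61.0
go [ 2.1  0.3 55.4] twist -0.1 | now [0.5863 0.0995 0.2354] 82.4 j6 0.21 t 38.0
```

```bash
python3 -m jog '[[[1,1,0,10,0],[1,1,0,20,0],[1,1,0,30,0],[1,1,0,38,0],[1,1,0,44,0],[1,1,0,50,0],[1,1,0,55,0],[1,1,0,55,0]]]'; python3 -m jog '[[[1,0,0,4,0],[1,0,0,8,0],[1,0,0,12,0],[1,0,0,16,0],[1,0,0,16,0],[1,0,0,16,0]]]'
```

```text
time: 38.67
tcp_pos: [0.5864, 0.102, 0.1798]
orientation: [-0.001, 0.752, 0.659, -0.001]
contact_force: [0.5, -0.1, -1.4]
grip_width: 0.0399
finger_force: 61.0
time: 39.17
tcp_pos: [0.5869, 0.102, 0.1649]
orientation: [-0.0, 0.752, 0.659, -0.0]
contact_force: [0.4, 0.0, -0.9]
grip_width: 0.0401
finger_force: 61.0
```

```bash
python3 -m jog '[[[-1,0,0,0,0],[-1,0,0,0,0],[-1,0,0,0,0],[-1,0,0,0,0],[-1,0,0,0,0],[-1,0,0,0,0],[-1,0,0,0,0],[-1,0,0,0,0],[-1,0,0,-30,0],[-1,0,0,-70,0],[-1,0,0,-110,0],[-1,-150,-90,-125,0],[-1,-150,-90,-125,0],[-1,-150,-90,-125,0],[-1,-150,-90,-125,0],[-1,-150,-90,-125,0],[-1,-150,-90,-125,0]]]'
python3 - <<'E'
from h import *
s=stack(); d=grab("top"); np.savez("t2.npz",**d)
save(d,"k_t.png",(150,180,230,260),5); save(s,"k_s.png",(240,130,330,250),400/120)
a=cv2.imread("pics/k_t.png");b=cv2.imread("pics/k_s.png")[:400];cv2.imwrite("pics/k1.png",np.hstack([a[:len(b)],b]))
to(.5,.2,.3,60)
E
```

```text
time: 40.58
tcp_pos: [0.4774, -0.0366, 0.2912]
orientation: [0.001, 0.753, 0.658, 0.001]
contact_force: [0.6, 0.3, -0.4]
grip_width: 0.0854
finger_force: 0.0
stack [(0.03, 140), (0.036, 37), (0.042, 38), (0.048, 43), (0.054, 42), (0.06, 41), (0.066, 41), (0.072, 61), (0.078, 42), (0.084, 42), (0.09, 43), (0.096, 44), (0.102, 43), (0.108, 36), (0.114, 43), (0.12, 49), (0.126, 50), (0.132, 41), (0.138, 44), (0.144, 47), (0.15, 111), (0.156, 42), (0.162, 25), (0.168, 35), (0.174, 105), (0.18, 6), (0.186, 0), (0.192, 0)]
go [235.6  -9.5  -9.4] twist 22.5 | now [ 0.4786 -0.0349  0.2905] 82.5 j6 -0.05 t 40.6833
```

View pics/k1.png

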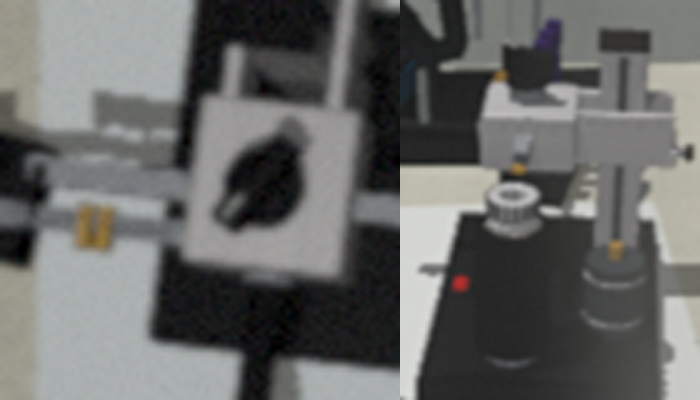

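The collar sits on the stack at (513,195) in the right half. The knob bar runs from (222,218) to (292,130) in the left half. The pointer is near (38,212) and the clip slot near (95,227).

Run:
```python
from h import *
d=dict(np.load("t2.npz"))
g=cv2.cvtColor(d["img"],cv2.COLOR_RGB2GRAY); f=lambda x,y,h:ray(d,150+x/5,180+y/5,h)
m=(g[202:230,188:216]<75).astype(np.uint8);c=max(cv2.findContours(m,0,1)[0],key=cv2.contourArea);M=cv2.moments(c);u,v=M['m10']/M['m00']+188,M['m01']/M['m00']+202
print("blob",u,v,cv2.contourArea(c),ray(d,u,v,.225)[:2])
a,b=f(222,218,.237),f(292,130,.237);print("bar",(a+b)[:2]/2,np.linalg.norm(a-b),np.degrees(np.arctan2((b-a)[1],(b-a)[0])))
P=cloud(d);q=P[195:235,185:220].reshape(-1,3);q=q[(q[:,2]>.227)&(q[:,2]<.25)];c0=q[:,:2].mean(0);w=np.linalg.svd(q[:,:2]-c0,full_matrices=False)[2][0]
print("depth bar",len(q),c0,np.degrees(np.arctan2(w[1],w[0])),"zmax",np.percentile(q[:,2],80))
e=f(95,227,.18)-f(38,212,.18);print("ptr-idx along -y",np.array([-np.sin(-.13),np.cos(-.13)])@e[:2])
```

```text
blob 202.6719298245614 216.15438596491228 190.0 [0.60795296 0.26449662]
bar [0.60983317 0.26553438] 0.053094058173419674 -38.47294111972836
depth bar 138 [0.60705846 0.26895844] 140.81817111323315 zmax 0.2384613073400444
ptr-idx along -y -0.029131113805109885
```

```bash
python3 -c "
from h import *
to(.6085,.268,.29,141)"
```

```text
go [317.3  89.1   0.8] twist -58.5 | now [ 0.4786 -0.0349  0.2905] 82.5 j6 -0.05 t 40.6833
```

```bash
python3 -m jog '[[[-1,317,89,0,-58.5],[-1,317,89,0,-58.5],[-1,317,89,0,-58.5],[-1,317,89,0,-58.5],[-1,317,89,0,-58.5],[-1,317,89,0,-58.5],[-1,317,89,0,-58.5],[-1,317,89,0,-58.5],[-1,317,89,0,-58.5],[-1,317,89,0,-58.5],[-1,317,89,0,-58.5],[-1,317,89,0,-58.5],[-1,317,89,0,-58.5],[-1,317,89,0,-58.5]]]'; python3 -c "
from h import *
to(.6085,.268,.217,141)"
```

```text
time: 41.85
tcp_pos: [0.6078, 0.2669, 0.2908]
orientation: [0.0, 0.334, 0.942, 0.0]
contact_force: [-0.2, -0.2, -0.1]
grip_width: 0.0854
finger_force: 0.0
go [ 0.2  1.2 73.8] twist -0.1 | now [0.6078 0.2669 0.2908] 140.9 j6 -0.56 t 41.85
```

```bash
python3 -m jog '[[[-1,0,0.5,25,0],[-1,0,0.5,45,0],[-1,0,0.5,58,0],[-1,0,0.5,66,0],[-1,0,0.5,72,0],[-1,0,0.5,72,0],[-1,0,0.5,72,0]]]'; python3 -m jog '[[[1,0,0,0,0],[1,0,0,0,0],[1,0,0,0,0],[1,0,0,0,0],[1,0,0,0,0],[1,0,0,0,0],[1,0,0,0,0],[1,0,0,0,0],[1,0,0,0,0],[1,0,0,0,0],[1,0,0,0,0],[1,0,0,0,0]]]'; python3 -c "
from h import *
s=get_state();print(s['moment'].round(2)); to(.6085,.268,.217,141)"
```

```text
time: 42.43
tcp_pos: [0.6085, 0.2681, 0.219]
orientation: [0.0, 0.334, 0.943, 0.0]
contact_force: [-0.0, 1.1, 0.3]
grip_width: 0.0855
finger_force: 0.0
time: 43.43
tcp_pos: [0.6082, 0.2681, 0.2187]
orientation: [0.0, 0.334, 0.943, -0.0]
contact_force: [-1.6, -0.5, 3.2]
grip_width: 0.0125
finger_force: 60.2
[-0.2   0.31 -0.04]
go [-0.3  0.1  1.7] twist 0.0 | now [0.6082 0.2681 0.2187] 141.0 j6 -0.56 t 43.4333
```

```bash
python3 -m jog '[[[1,0,0,0,6],[1,0,0,0,12],[1,0,0,0,18],[1,0,0,0,24],[1,0,0,0,30],[1,0,0,0,36],[1,0,0,0,42],[1,0,0,0,48],[1,0,0,0,54],[1,0,0,0,60],[1,0,0,0,66],[1,0,0,0,72],[1,0,0,0,78],[1,0,0,0,84],[1,0,0,0,90],[1,0,0,0,96],[1,0,0,0,102],[1,0,0,0,108],[1,0,0,0,114],[1,0,0,0,114]]]'
python3 - <<'E'
from h import *
to(.6085,.268,.2187,141-114); s=grab("side");d=grab("top");np.savez("t3.npz",**d);np.savez("s3.npz",**s)
save(d,"q_t.png",(145,205,195,240),8); save(s,"q_s.png",(240,130,310,200),4)
a=cv2.imread("pics/q_t.png");b=cv2.imread("pics/q_s.png");cv2.imwrite("pics/q1.png",np.hstack([a,b]))
E
```

```text
time: 45.1
tcp_pos: [0.6072, 0.2682, 0.2186]
orientation: [-0.0, 0.973, 0.232, -0.001]
contact_force: [-5.9, 0.2, 4.5]
grip_width: 0.0125
finger_force: 60.4
go [ 1.1  0.8 -0.1] twist -0.2 | now [0.6072 0.2682 0.2186] 26.8 j6 1.44 t 45.1
```

View pics/q1.png

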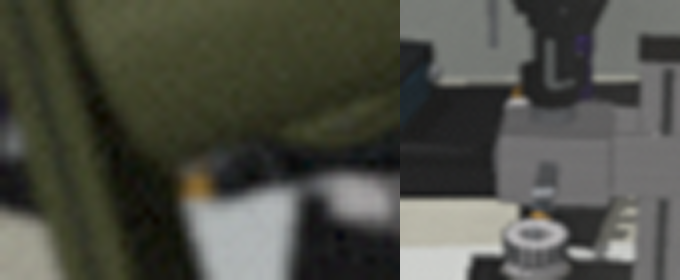

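The arm hides the pointer, so I'll release and retreat to measure.

```bash
python3 -m jog '[[[-1,0,0,0,0],[-1,0,0,0,0],[-1,0,0,0,0],[-1,0,0,0,0],[-1,0,0,0,0],[-1,0,0,0,0],[-1,0,0,0,0],[-1,0,0,-30,0],[-1,0,0,-70,0],[-1,0,0,-72,0],[-1,-165,165,-72,0],[-1,-165,165,-72,0],[-1,-165,165,-72,0],[-1,-165,165,-72,0],[-1,-165,165,-72,0],[-1,-165,165,-72,0],[-1,-165,165,-72,0],[-1,-165,165,-72,0]]]'
python3 - <<'E'
from h import *
to(.6085,.268,.29,27); d=grab("top");np.savez("t4.npz",**d)
a=dict(np.load("t2.npz"))
for n,im in(("r0",a),("r1",d)): save(im,n+".png",(145,205,225,240),10)
cv2.imwrite("pics/r.png",np.vstack([cv2.imread("pics/r0.png")[:290],cv2.imread("pics/r1.png")[:290]]))
E
```

```text
time: 46.7
tcp_pos: [0.536, 0.0451, 0.2909]
orientation: [0.0, 0.973, 0.232, 0.001]
contact_force: [-0.1, 0.3, 0.1]
grip_width: 0.0852
finger_force: 0.0
go [ 165.4 -166.1    1.1] twist -0.1 | now [0.536  0.0451 0.2909] 26.9 j6 1.09 t 46.7
```

View pics/r.png

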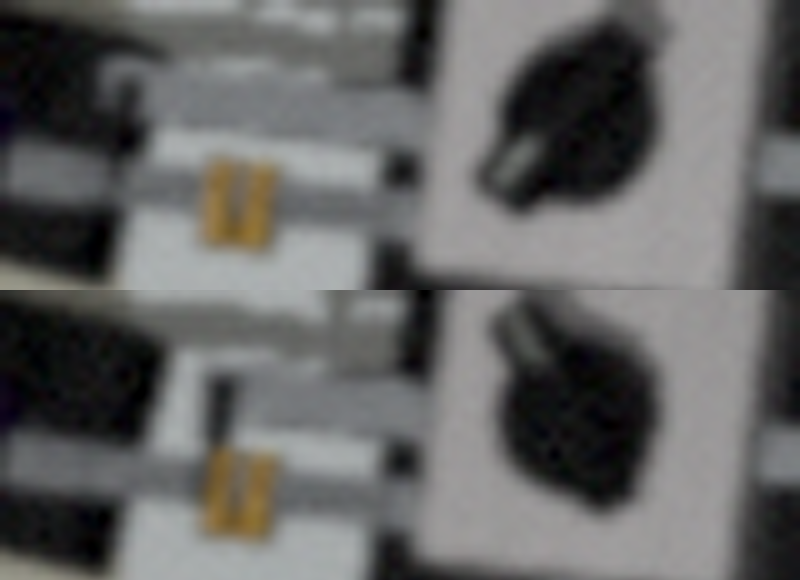

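The pointer moved from (125,110) to (220,405) (second frame starts at y=290), and the slot is at (237,485). I'll measure the remainder numerically.

Run:
```python
from h import *
for f in("t2","t4"):
    d=dict(np.load(f+".npz"));g=cv2.cvtColor(d["img"],cv2.COLOR_RGB2GRAY).astype(float);im=d["img"].astype(float)
    x0=154 if f=="t2" else 162
    pts=[]
    for v in range(214,223):
        r=g[v,x0:x0+10]; w=np.clip(np.median(r)-10-r,0,None); w[np.abs(np.arange(10)-w.argmax())>2]=0
        print(f,v,r.astype(int).tolist(),round(x0+(w*np.arange(10)).sum()/max(w.sum(),1),2))
    B=im[...,0]-im[...,2]; 
    m=np.zeros_like(B);m[218:232,160:176]=np.clip(B[218:232,160:176]-30,0,None);v,u=np.mgrid[:420,:560]
    print("clip centroid",(m*u).sum()/m.sum(),(m*v).sum()/m.sum())
    for v in range(221,231): print(v,B[v,162:176].astype(int).tolist(), g[v,162:176].astype(int).tolist())
```

```text
t2 214 [39, 63, 64, 45, 51, 92, 117, 123, 121, 123] 154.34
t2 215 [41, 54, 55, 38, 56, 94, 115, 121, 121, 125] 156.6
t2 216 [25, 30, 34, 32, 56, 86, 108, 123, 129, 120] 154.9
t2 217 [22, 22, 25, 20, 37, 61, 102, 129, 137, 126] 156.12
t2 218 [20, 23, 18, 8, 18, 60, 120, 154, 163, 158] 156.71
t2 219 [37, 29, 23, 5, 28, 76, 131, 167, 172, 172] 156.6
t2 220 [62, 51, 30, 40, 59, 97, 141, 163, 166, 168] 156.16
t2 221 [88, 75, 55, 69, 88, 110, 130, 141, 144, 145] 156.09
t2 222 [93, 81, 64, 81, 103, 109, 113, 115, 115, 113] 155.91
clip centroid 168.39752407152682 225.57496561210453
221 [-4, -2, -3, 10, 37, 48, 31, 25, 32, 36, 19, 3, -3, -5] [144, 145, 148, 138, 128, 122, 124, 125, 139, 141, 142, 154, 168, 174]
222 [-6, -4, 0, 25, 56, 67, 40, 30, 56, 64, 36, 4, -3, -6] [115, 113, 119, 119, 116, 110, 109, 112, 117, 116, 117, 135, 151, 161]
223 [-3, -3, 2, 30, 66, 65, 33, 34, 61, 67, 31, 2, -4, -3] [106, 102, 102, 113, 107, 107, 104, 109, 115, 107, 108, 115, 125, 133]
224 [-4, -2, 3, 33, 68, 60, 28, 36, 69, 61, 23, 0, -4, -6] [110, 103, 108, 117, 119, 106, 102, 107, 107, 107, 103, 105, 109, 112
[... 1959 characters left out ...]
05, 88, 85, 97, 101, 92, 106, 110, 104, 98, 103, 101, 102]
226 [-5, -4, 6, 35, 72, 59, 38, 56, 80, 56, 16, -3, -6, -4] [146, 133, 116, 102, 107, 100, 90, 106, 118, 108, 98, 99, 101, 108]
227 [-4, -3, 8, 38, 75, 71, 58, 76, 83, 60, 14, -2, -5, -5] [163, 162, 144, 125, 114, 99, 90, 105, 113, 102, 105, 120, 126, 129]
228 [-5, -4, 8, 38, 69, 68, 68, 82, 83, 58, 12, 0, -5, -4] [169, 165, 147, 127, 114, 98, 94, 105, 112, 104, 119, 147, 158, 157]
229 [-6, -5, 1, 12, 31, 36, 42, 53, 52, 33, 7, -4, -5, -4] [171, 166, 152, 132, 123, 119, 118, 118, 116, 112, 136, 159, 168, 167]
230 [-4, -6, -4, 0, 2, 4, 4, 12, 14, 9, -2, -5, -4, -4] [170, 169, 163, 158, 154, 155, 154, 146, 142, 140, 151, 166, 171, 170]
```

Direct readings suggest 6.3–8.2 mm remain. I'll turn about 32° (6.7 mm), then recheck.

```bash
python3 -m jog '[[[-1,165.5,-166,0,0],[-1,165.5,-166,0,0],[-1,165.5,-166,0,0],[-1,165.5,-166,0,0],[-1,165.5,-166,0,0],[-1,165.5,-166,0,0],[-1,165.5,-166,0,0],[-1,165.5,-166,0,0],[-1,165.5,-166,0,0],[-1,165.5,-166,25,0],[-1,165.5,-166,50,0],[-1,165.5,-166,66,0],[-1,165.5,-166,73,0],[-1,165.5,-166,73,0],[-1,165.5,-166,73,0]]]'; python3 -m jog '[[[1,0,0,0,0],[1,0,0,0,0],[1,0,0,0,0],[1,0,0,0,0],[1,0,0,0,0],[1,0,0,0,0],[1,0,0,0,0],[1,0,0,0,0],[1,0,0,0,0],[1,0,0,0,0],[1,0,0,0,0],[1,0,0,0,6],[1,0,0,0,12],[1,0,0,0,18],[1,0,0,0,24],[1,0,0,0,30],[1,0,0,0,32],[1,0,0,0,32],[1,0,0,0,32]]]'; python3 -c "
from h import *
to(.6085,.268,.217,-5)"
```

```text
time: 48.0
tcp_pos: [0.6083, 0.2687, 0.218]
orientation: [-0.0, 0.972, 0.233, 0.0]
contact_force: [0.0, -0.6, 0.3]
grip_width: 0.0855
finger_force: 0.0
time: 49.58
tcp_pos: [0.6086, 0.2686, 0.2179]
orientation: [0.001, 0.999, -0.043, 0.001]
contact_force: [1.0, -4.8, 4.5]
grip_width: 0.0126
finger_force: 60.4
go [-0.   0.6  0.9] twist 0.1 | now [0.6086 0.2686 0.2179] -4.9 j6 1.99 t 49.5833
```

```bash
python3 -m jog '[[[-1,0,0,0,0],[-1,0,0,0,0],[-1,0,0,0,0],[-1,0,0,0,0],[-1,0,0,0,0],[-1,0,0,0,0],[-1,0,0,0,0],[-1,0,0,-30,0],[-1,0,0,-70,0],[-1,0,0,-72,0],[-1,-50,220,-72,0],[-1,-50,220,-72,0],[-1,-50,220,-72,0],[-1,-50,220,-72,0],[-1,-50,220,-72,0],[-1,-50,220,-72,0],[-1,-50,220,-72,0],[-1,-50,220,-72,0]]]'
python3 - <<'E'
from h import *
to(.6085,.268,.29,-5.2); d=grab("top");np.savez("t5.npz",**d)
im=d["img"].astype(float);B=im[...,0]-im[...,2];g=cv2.cvtColor(d["img"],cv2.COLOR_RGB2GRAY).astype(float);g2=cv2.cvtColor(np.load("t2.npz")["img"],cv2.COLOR_RGB2GRAY).astype(float)
for v in range(214,230):
    r=g[v,164:175];w=np.clip(g2[v,162:177]-g[v,162:177]-6,0,None);w[:2]*=1
    print(v,r.astype(int).tolist(),B[v,164:175].astype(int).tolist(),"diff",w.astype(int).tolist())
save(d,"u.png",(145,205,225,240),10)
E
```

```text
time: 51.08
tcp_pos: [0.5393, 0.0538, 0.2899]
orientation: [-0.0, 0.999, -0.044, 0.001]
contact_force: [0.8, 0.1, 0.4]
grip_width: 0.0852
finger_force: 0.0
go [ 4.990e+01 -2.195e+02  1.000e-01] twist 0.1 | now [0.5393 0.0538 0.2899] -5.1 j6 1.66 t 51.0833
214 [170, 167, 165, 145, 106, 72, 65, 97, 116, 120, 123] [-5, -4, -2, -5, -3, -4, -3, -4, -5, -7, -6] diff [0, 0, 0, 0, 0, 0, 9, 44, 52, 17, 0, 0, 0, 0, 0]
215 [172, 170, 162, 137, 91, 45, 48, 90, 114, 119, 119] [-6, -3, -2, -6, -3, -4, -3, -5, -6, -4, -3] diff [0, 0, 0, 0, 0, 0, 26, 71, 70, 27, 3, 0, 0, 0, 0]
216 [171, 170, 160, 126, 81, 36, 47, 90, 114, 119, 121] [-6, -5, -5, -4, -3, -2, -4, -5, -6, -5, -5] diff [0, 0, 0, 0, 0, 0, 34, 82, 70, 28, 7, 0, 0, 0, 0]
217 [168, 169, 160, 130, 78, 40, 56, 91, 115, 120, 112] [-4, -5, -3, -4, -2, -3, 0, -5, -4, -5, -5] diff [0, 0, 0, 0, 0, 0, 38, 84, 70, 28, 0, 0, 3, 0, 0]
218 [170, 171, 162, 131, 75, 48, 76, 106, 119, 118, 118] [-6, -6, -5, -4, -3, -3, -3, -2, -5, -4, -4] diff [0, 0, 0, 0, 0, 18, 67, 92, 57, 20, 0, 0, 0, 3, 0]
219 [169, 165, 156, 122, 69, 55, 94, 132, 148, 151, 151] [-4, -
[... 933 characters left out ...]
0, 62, 34, 55, 79, 58, 17, -4, -5] diff [0, 0, 0, 0, 5, 10, 24, 9, 0, 0, 0, 0, 0, 0, 0]
226 [125, 123, 109, 87, 69, 99, 111, 106, 97, 99, 101] [6, 41, 72, 59, 42, 65, 79, 58, 15, -3, -1] diff [0, 0, 0, 0, 7, 10, 16, 2, 0, 0, 0, 0, 0, 2, 0]
227 [145, 130, 112, 93, 86, 103, 113, 105, 106, 117, 128] [8, 40, 74, 70, 58, 77, 87, 57, 15, -1, -4] diff [0, 0, 0, 0, 2, 2, 0, 0, 0, 0, 0, 0, 0, 0, 0]
228 [150, 128, 113, 100, 94, 109, 112, 107, 116, 145, 156] [8, 37, 67, 67, 66, 79, 84, 53, 11, -4, -3] diff [0, 0, 0, 0, 1, 0, 0, 0, 0, 0, 0, 0, 0, 0, 0]
229 [152, 134, 121, 119, 118, 119, 117, 111, 132, 159, 172] [1, 13, 31, 35, 41, 53, 54, 34, 7, -4, -3] diff [0, 0, 0, 0, 0, 0, 0, 0, 0, 0, 0, 0, 0, 0, 0]
```

View pics/u.png

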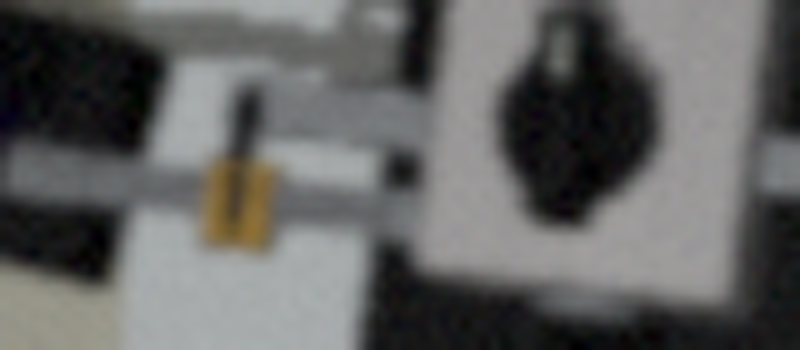

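The pointer stands in the slot, with the pointer at u≈168.1 and the slot at u≈168.4, about 0.8 mm short. I'll do a small 3° nudge to centre it.

```bash
python3 -m jog '[[[-1,50,-219.5,0,0],[-1,50,-219.5,0,0],[-1,50,-219.5,0,0],[-1,50,-219.5,0,0],[-1,50,-219.5,0,0],[-1,50,-219.5,0,0],[-1,50,-219.5,0,0],[-1,50,-219.5,0,0],[-1,50,-219.5,0,0],[-1,50,-219.5,25,0],[-1,50,-219.5,50,0],[-1,50,-219.5,66,0],[-1,50,-219.5,72,0],[-1,50,-219.5,72,0],[-1,50,-219.5,72,0]]]'; python3 -m jog '[[[1,0,0,0,0],[1,0,0,0,0],[1,0,0,0,0],[1,0,0,0,0],[1,0,0,0,0],[1,0,0,0,0],[1,0,0,0,0],[1,0,0,0,0],[1,0,0,0,0],[1,0,0,0,0],[1,0,0,0,0],[1,0,0,0,1.5],[1,0,0,0,3],[1,0,0,0,3],[1,0,0,0,3]]]'; python3 -c "
from h import *
to(.6085,.268,.217,-8)"; python3 -m jog '[[[-1,0,0,0,0],[-1,0,0,0,0],[-1,0,0,0,0],[-1,0,0,0,0],[-1,0,0,0,0],[-1,0,0,0,0],[-1,0,0,0,0],[-1,0,0,-30,0],[-1,0,0,-70,0],[-1,0,0,-72,0],[-1,-50,220,-72,0],[-1,-50,220,-72,0],[-1,-50,220,-72,0],[-1,-50,220,-72,0],[-1,-80,320,-72,0],[-1,-80,320,-72,0],[-1,-80,320,-72,0],[-1,-80,320,-72,0],[-1,-80,320,-72,0],[-1,-80,320,-72,0]]]'
python3 - <<'E'
from h import *
d=grab("top");s=stack();g=cv2.cvtColor(d["img"],cv2.COLOR_RGB2GRAY).astype(float);im=d["img"].astype(float);B=im[...,0]-im[...,2]
for v in(217,219,222,223,224,225,226): print(v,g[v,164:175].astype(int).tolist(),B[v,164:175].astype(int).tolist())
a=dict(np.load("side0.npz"));t=cv2.cvtColor(a["img"],cv2.COLOR_RGB2GRAY)[165:192,268:322]
r=cv2.matchTemplate(cv2.cvtColor(s["img"],cv2.COLOR_RGB2GRAY)[130:210,240:345],t,cv2.TM_CCOEFF_NORMED);print("head row",cv2.minMaxLoc(r)[1:],"start 35")
print(get_state()["tcp_pos"],get_state()["time"])
E
```

```text
time: 52.38
tcp_pos: [0.6084, 0.2682, 0.2182]
orientation: [-0.0, 0.999, -0.044, 0.0]
contact_force: [-0.6, 0.2, 0.9]
grip_width: 0.0853
finger_force: 0.0
time: 53.63
tcp_pos: [0.6082, 0.2685, 0.2178]
orientation: [0.0, 0.998, -0.069, 0.0]
contact_force: [-2.6, -3.3, 6.1]
grip_width: 0.0126
finger_force: 60.3
go [0.4 0.5 0.8] twist 0.0 | now [0.6082 0.2685 0.2178] -8.0 j6 2.05 t 53.6333
time: 55.3
tcp_pos: [0.4841, -0.0385, 0.2899]
orientation: [-0.0, 0.997, -0.071, 0.001]
contact_force: [-0.4, 0.3, -0.4]
grip_width: 0.0854
finger_force: 0.0
stack [(0.03, 142), (0.036, 33), (0.042, 40), (0.048, 40), (0.054, 47), (0.06, 41), (0.066, 40), (0.072, 58), (0.078, 42), (0.084, 44), (0.09, 47), (0.096, 38), (0.102, 39), (0.108, 43), (0.114, 46), (0.12, 45), (0.126, 48), (0.132, 44), (0.138, 45), (0.144, 45), (0.15, 116), (0.156, 35), (0.162, 24), (0.168, 44), (0.174, 105), (0.18, 7), (0.186, 0), (0.192, 0)]
217 [176, 174, 171, 146, 101, 50, 51, 92, 115, 120, 116] [-5, -3, -4, -4, -2, 0, -2, -5, -5, -4, -3]
219 [173, 170, 163, 137, 92, 53, 82, 128, 152, 157, 154] [-5, -5, -4, -2, 0, -1, -3, -3, -4, -3, -6]
222 [117, 120, 110, 98, 74, 79, 107, 114, 118, 132, 155] [-1, 24, 58, 67, 48, 44, 62, 67, 35, 3, -5]
223 [103, 111, 110, 88, 68, 81, 104, 108, 108, 114, 127] [2, 26, 64, 69, 48, 46, 70, 67, 30, 3, -3]
224 [110, 117, 115, 92, 64, 81, 105, 101, 105, 106, 110] [5, 37, 67, 67, 44, 57, 74, 62, 23, 0, -3]
225 [115, 119, 120, 89, 64, 88, 106, 107, 103, 104, 103] [7, 40, 73, 70, 47, 64, 86, 57, 17, -2, -3]
226 [130, 127, 117, 93, 70, 92, 113, 105, 99, 105, 105] [9, 44, 76, 73, 52, 72, 87, 61, 17, -1, -7]
head row (0.8441236615180969, (19, 30), (28, 26)) start 35
[ 0.48471913 -0.03673165  0.28965874] 55.4
```

The pointer is centred in the slot, the head is still in the notch, and the stack is intact. Handing in.

```bash
python3 -c "
from workcell import close_job
print(close_job())"
```

```text
the job is handed in; nothing more can be done
None
```

I handed the job in at about 55 s: the head is hanging one notch up, two rear wheels, two front wheels and the collar are stacked in order on the arbor, and by the top camera the pointer is within about 1 mm of the clip slot's middle; no verdict came back.

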